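# Mount the large lens in its cell and empty the washer's catch tray

### The job

The lens washer has dropped its clean lenses in the catch tray. Drop the large lens into the lens cell so that it lies flat on its seat, put the retaining ring in over it with its two lugs in the notches and screw it down clockwise until it is snug against its stop; collect all the small lenses from the catch tray into the lined enamel tray, each lying flat on the liner, none on top of another. Do not disturb the other things on the bench.

Things in the scene. Friction and masses are not known exactly. Their poses are not given: they have to be found in the camera images.
- lens_large: the one large lens: biconcave glass with a white ground edge, a round disc 46 mm in diameter and 12 mm thick with flat rims on both faces (either face may be up), about 45 g; origin at the centre of the disc, z along its axis. It starts flat in the catch tray, at any of seven places, among the small lenses
- lens_small_1: biconcave glass lens with a white ground edge, a round disc 34 mm in diameter and 12 mm thick with flat rims on both faces (either face may be up), about 26 g; origin at the centre of the disc, z along its axis. It starts flat in the catch tray; some of the six small lenses may be absent
- lens_small_2: biconcave glass lens with a white ground edge, a round disc 34 mm in diameter and 12 mm thick with flat rims on both faces (either face may be up), about 26 g; origin at the centre of the disc, z along its axis. It starts flat in the catch tray; some of the six small lenses may be absent
- lens_small_3: biconcave glass lens with a white ground edge, a round disc 34 mm in diameter and 12 mm thick with flat rims on both faces (either face may be up), about 26 g; origin at the centre of the disc, z along its axis. It starts flat in the catch tray; some of the six small lenses may be absent
- lens_small_4: biconcave glass lens with a white ground edge, a round disc 34 mm in diameter and 12 mm thick with flat rims on both faces (either face may be up), about 26 g; origin at the centre of the disc, z along its axis. It starts flat in the catch tray; some of the six small lenses may be absent
- lens_small_5: biconcave glass lens with a white ground edge, a round disc 34 mm in diameter and 12 mm thick with flat rims on both faces (either face may be up), about 26 g; origin at the centre of the disc, z along its axis. It starts flat in the catch tray; some of the six small lenses may be absent
- lens_small_6: biconcave glass lens with a white ground edge, a round disc 34 mm in diameter and 12 mm thick with flat rims on both faces (either face may be up), about 26 g; origin at the centre of the disc, z along its axis. It starts flat in the catch tray; some of the six small lenses may be absent
- ring: brass retaining ring, 32 mm high, 80 g, standing on the bench: round flange 52 mm across, 5 mm thick, with two lugs (11 mm wide, to 31.5 mm from the axis) at its +x and -x sides; above it a hexagonal collar, 40 mm across flats, 5 to 32 mm above the underside, two flats facing +y and -y, the others 30 deg either side of +x and -x. Origin at the centre of the underside, z up
- cell: aluminium lens cell, fixed: round foot 100 mm across, 8 mm thick, then a round barrel 80 mm across, top 36 mm above the bench. Origin at the centre of the underside, z up the bore. Mouth 55.6 mm wide, 65 mm in the two notches at its +x and -x sides (each 36 deg wide); from 22 to 18 mm height a cone narrows to the 49 mm lens bore; the seat's top is at 14 mm
- cell_mouth (a point): centre of the cell's mouth, 36 mm above the bench, axes as the cell's. The ring goes in with its x axis along the cell's (either way round) until it lies on the lens, underside at 26 mm. Turned clockwise seen from above (well under 1 N m), its lugs run under ramps that push it 2 mm down; it stops after about 1.2 rad and stays, collar top at 56 mm. It cannot turn the other way
- cell_seat (a joint): how far the black sprung seat in the cell is pressed down, m: 0 free, about 0.0003 under the lens and the loose ring, about 0.002 with the ring home (3 N per mm, 4 mm at most)
- washer: lens washer, fixed: its catch tray is a steel tray lying on the bench, inside 240 mm (x) by 250 mm (y), floor 4 mm above the bench, walls 4 mm thick and 18 mm high; origin under the centre of the tray, z up. At +x of the tray a short chute begins 122 mm from the centre, and the white housing stands from 156 to 276 mm from the centre, 250 mm wide and 131 mm high
- tote: white enamelled tray with a blue rim, fixed, 214 mm (x) by 304 mm (y), walls 36 mm high; origin at the centre of its underside, z up. Its flat grey liner, 188 by 276 mm, lies 3 mm above the bench; inside walls at x = +-95 mm, y = +-140 mm
- label_tape: a bystander to leave alone: roll of paper label tape, 62 mm wide, 19 mm high; origin centre of the underside
- forceps: a bystander to leave alone: steel forceps lying flat, 14x128x10 mm; origin centre of the underside
- coverslip_box: a bystander to leave alone: small blue and white carton, 40x62x24 mm; origin centre of the underside
- petri_dish: a bystander to leave alone: covered Petri dish, 62 mm wide, 16 mm high; origin centre of the underside
Mind the look-alikes: they are no part of the job. What is shaped like the lens_small_2 but green or orange is not meant. Leave any yellow look-alike of the lens_large alone.

How it is judged:
By the outcome, as a careful person would: the job done as asked, in the order asked, and still so for the second after the job is handed in, with the robot touching nothing.
Of lens_small_1, lens_small_2, lens_small_3, lens_small_4, lens_small_5, lens_small_6 only 4 to 6 are there at a start; the rules pass over those that are not, and their reading is None.
At some moment in a run one of ring, lens_small_1, lens_small_2, lens_small_3, lens_small_4, lens_small_5, lens_small_6 may be knocked a few centimetres aside while the robot is not near it.
Once in a run the grip may slacken for a moment while it holds something.
It also fails if it takes over 210 s, if anything falls off the work surface, if the arm or the gripper's body presses on something with over 40 N, if the wrist force passes 120 N, or if a joint passes its speed limit or range.

### The arm

A 6-joint arm with a two-finger parallel gripper is mounted at the origin on a cart in front of the work surface, level with it; the furniture and walls round the work are solid. World frame = base frame: x ahead of the robot, y to its left, z up, the work surface at z = 0. Lengths are in mm, angles in degrees, forces in N, time in s.
With the tool pointing down it reaches from about 350 to 850 mm from the base axis. Payload 8.1 kg.
Tool frame: the origin (TCP) lies midway between the tips of the shut fingers; the grasp point (between the pads) lies 19 mm behind it (r.pinch_z is the distance from the TCP to the grasp point, in mm); z points along the fingers, y is the line along which they close (so a half turn about z gives the same grasp; the last joint's range is limited). The gripper opens to 85 mm and grips with 20 to 120 N. Pads are 22 mm wide; open, the fingers measure 114 mm over their backs; the gripper's body (76 mm by 85 mm) begins 54 mm behind the grasp point. The pads swing forward as they close: fully open they stand 13 mm farther back than shut.
Start: joints at [64.206, 7.471, 85.268, -0, 87.261, -4.893], TCP at [214.036, 560.53, 231.292] pointing down, gripper open.
Joint ranges: [-169.43, 169.43], [-51.17, 129.36], [1.28, 143.12], [-76.62, 256.62], [0, 156.53], [-152.29, 152.29]. Speed limits (degrees/s): [136.94, 136.94, 159.86, 180, 180, 180].

### API

Orientations are given as [roll, pitch, yaw] about the fixed x, y, z axes, in that order (R = Rz(yaw) Ry(pitch) Rx(roll)).
In Python, from bench import sensors, optics, job, r gives the robot as it stands.
- The arm moves only by the tool play_rows, never from a script. Its argument "motion" is a list that holds one entry, the list of rows, each a list of 6 numbers: the shift along the tool's x, y, z in cm, then the turn, a rotation vector about the tool's x, y, z in degrees. In form: [[[x, y, z, ax, ay, az], ...]]. A call has 1 to 5 rows; each row is the pose to reach, as a shift and turn from the pose commanded when the call began, along the tool's axes at that moment; what a row does not reach only later rows make up. A row lasts 1/10 s, in which the tool goes at most 50 mm and 8.59 degrees, less where a joint would pass 70% of its speed; a pose out of reach is approached as far as the arm can. A call with a gripper value outside its range is refused whole. "jaw" is the opening, from 0 (shut) to 1 (fully open), set as the call begins (left out, the last holds). The fingers move at their own pace and stop on an object; "squeeze" is the grip in N (left out, the last holds). Time passes only in rows, so rows that repeat a pose let the fingers close. It gives the time, the measured TCP pose, the force, the opening and the grip force at its end, in the units of the state.
- sensors.sense(): the state, without advancing time (a new reading comes with each control period).
- optics.snapshot(name): name is "side" or "top"; returns a dict with "pixels" (400x640x3 uint8, red, green, blue), "mtx" (3x3 intrinsics, pixels), "R" (3x3) and "t" (3): a world point X has camera coordinates R X + t. Camera axes: x right, y down, z forward; pixel columns grow to the right and rows downward; lengths in mm; the calibration is good to about 2 mm. A picture is of the moment at which its call begins. There is no depth.
- job.hand_in(): hands the job in; it is judged then, once.
The state is a dict: "time": time; "joint_pos": joint angles; "qd": joint speeds; "joint_efforts": joint torques, N m; "tool_pos": TCP position; "tcp_rot": TCP orientation; "ft_force": force on the tool from outside, world axes, zero at the start; "wrist_torque": the same for the moment, N m; "finger_gap": finger opening in mm; "grip_force": force on a finger pad.
Only numpy, scipy, OpenCV 4.12 (cv2) and the standard library are available. Lean on these libraries where they do the work, as an engineer would, in place of code of your own. Each camera call takes 0.05 s, during which the arm holds its last target. There are 200 camera calls.

## Working session

There is one attempt and no reset: what is moved stays moved. The work goes in short steps, Python scripts to look and compute and a tool call to move; the robot and the scene stay as the last step left them, time stands still between calls to the robot, and variables do not carry over. Pictures are saved under pics/ and viewed, at most 14 in all, crops included, and the job is handed in when it is done.

Besides the shell and the picture viewer there is one more tool, called after "Request:" by a JSON object that holds its "name" and its "arguments". play_rows: Moves the arm, as the interface text tells. Its arguments: {"type":"object","properties":{"motion":{"type":"array","items":{"type":"array","items":{"type":"array","items":{"type":"number"}}}},"jaw":{"type":"number"},"squeeze":{"type":"number"}},"required":["motion"]}

```bash
ls; mkdir -p pics; python3 - <<'E'
from bench import sensors, optics, job, r
import cv2,numpy as np
s=sensors.sense();print({k:np.round(v,2).tolist() for k,v in s.items()},r.pinch_z)
for n in("top","side"):
    d=optics.snapshot(n);cv2.imwrite(f"pics/{n}0.png",d["pixels"][:,:,::-1]);print(n,np.round(d["mtx"],1).tolist(),np.round(d["R"],4).tolist(),np.round(d["t"],1).tolist())
E
```

```text
pics
{'time': 0.0, 'joint_pos': [64.21, 7.51, 85.33, -0.0, 87.26, -4.89], 'qd': [-0.09, 0.17, -0.02, -0.0, 0.03, -0.04], 'joint_efforts': [0.0, -56.94, -50.06, -0.0, 0.01, 0.0], 'tool_pos': [213.78, 560.0, 230.22], 'tcp_rot': [-179.89, -0.01, 159.1], 'ft_force': [-0.85, -0.11, -0.83], 'wrist_torque': [0.02, 0.03, -0.01], 'grip_force': 0.0, 'finger_gap': 85.39} 18.700000000000003
top [[426.8, 0.0, 317.0], [0.0, 426.8, 198.4], [0.0, 0.0, 1.0]] [[0.1512, -0.9885, 0.0064], [-0.968, -0.1494, -0.2016], [0.2002, 0.0243, -0.9794]] [-168.7, 501.4, 1129.3]
side [[507.0, 0.0, 321.8], [0.0, 507.0, 193.3], [0.0, 0.0, 1.0]] [[-0.8645, -0.5021, 0.0238], [-0.2216, 0.3381, -0.9147], [0.4512, -0.796, -0.4035]] [396.4, 194.5, 1131.2]
```

View pics/top0.png

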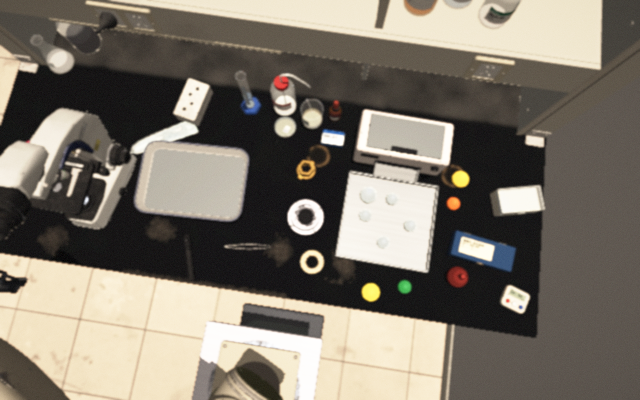

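View pics/side0.png

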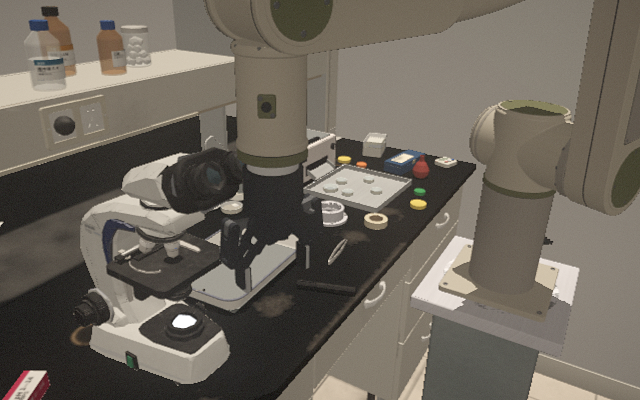

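Top view: tray centred about (387,220) with five clear discs; cell at (305,217), brass hex ring at (307,169), tote at (192,180). Look-alikes: yellow (460,179),(371,292), orange (453,203), green (404,286), tape (312,261), all outside the tray.

```bash
cat > h.py <<'E'
from bench import sensors, optics, job, r
import cv2,numpy as np
from scipy.spatial.transform import Rotation as Ro
def snap(n): return optics.snapshot(n)
def proj(d,X):
    c=np.asarray(X,float).reshape(-1,3)@np.array(d["R"]).T+d["t"]; p=c@np.array(d["mtx"]).T
    return p[:,:2]/p[:,2:]
def unproj(d,uv,z):
    R=np.array(d["R"]);C=-R.T@np.array(d["t"])
    v=R.T@np.linalg.solve(np.array(d["mtx"]),[*uv,1]);return C+v*(z-C[2])/v[2]
def circ(c,rad,z,n=60):
    a=np.linspace(0,2*np.pi,n);return np.c_[c[0]+rad*np.cos(a),c[1]+rad*np.sin(a),0*a+z]
def crop(img,x0,y0,w,h,k,name):
    cv2.imwrite("pics/"+name,cv2.resize(img[y0:y0+h,x0:x0+w,::-1],None,fx=k,fy=k,interpolation=cv2.INTER_CUBIC))
def draw(img,d,pts,x0,y0,k,col):
    q=((proj(d,pts)-[x0,y0]+.5)*k-.5);cv2.polylines(img,[np.int32(np.round(q*8))],False,col,1,cv2.LINE_AA,3)
def move(target,rpy):  # shift (cm) & rotvec (deg) in tool axes from current pose
    s=sensors.sense();R=Ro.from_euler("xyz",s["tcp_rot"],degrees=True)
    return np.round(R.inv().apply(np.array(target)-s["tool_pos"])/10,2),np.round((R.inv()*Ro.from_euler("xyz",rpy,degrees=True)).as_rotvec(degrees=True),1)
E
python3 - <<'E'
from h import *
d=snap("top");im=d["pixels"]
crop(im,280,130,170,150,4.7,"c1.png")
np.save("top0.npy",im)
for n,uv,z in [("tote c",(192,181),36),("cell",(305.5,216),36),("ring",(306.5,169),32),("tray",(387,220),18)]:print(n,unproj(d,uv,z).round())
E
```

```text
tote c [520. 266.  36.]
cell [470. -66.  36.]
ring [605. -47.  32.]
tray [ 497. -294.   18.]
```

View pics/c1.png

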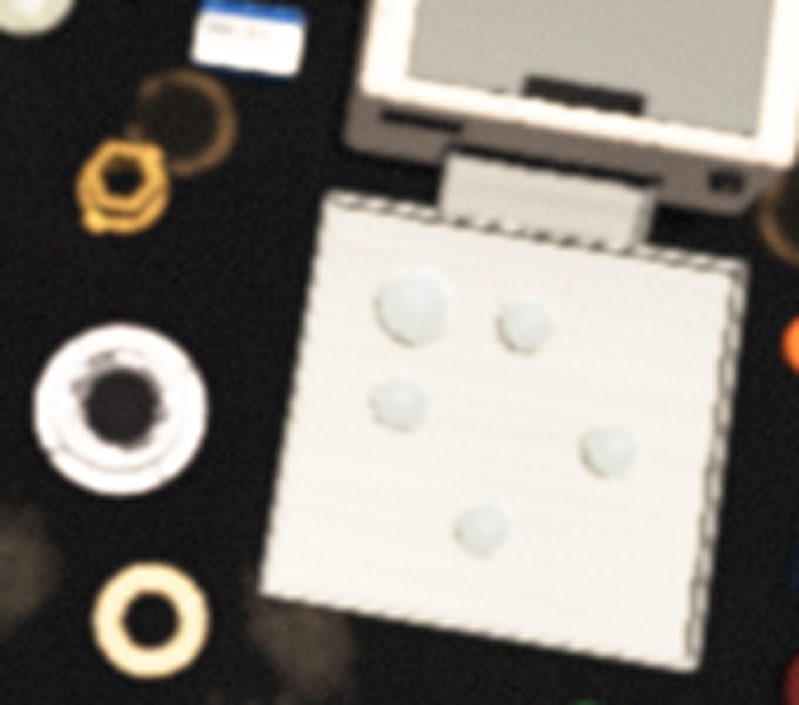

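Large lens (crop (413,307), 46 mm vs 34 mm) is at px ≈(368,195), clear glass with white edge. The four small clear ones are at crop (523,325), (398,405), (608,451) and (482,529). The yellow, green and orange ones lie outside the tray.

```bash
cat > lens.py <<'E'
from h import *
d=snap("top");im=d["pixels"]
P=[(413,307),(523,325),(398,405),(608,451),(482,529)]
for p in P: print(unproj(d,((p[0]+.5)/4.7-.5+280,(p[1]+.5)/4.7-.5+130),14).round(1))
T=[unproj(d,((x+.5)/4.7-.5+280,(y+.5)/4.7-.5+130),18)[:2].round(1) for x,y in[(325,192),(748,262),(697,668),(262,596)]];print(T)
E
python3 lens.py; python3 - <<'E'
from h import *
print(move([570,-230,180],[180,0,150]),sensors.sense()["time"])
E
```

```text
[ 561.  -230.9   14. ]
[ 560.1 -298.6   14. ]
[ 499.6 -229.7   14. ]
[ 491.1 -358.1   14. ]
[ 433.1 -288.9   14. ]
[array([ 623.5, -167.9]), array([ 619.2, -429.3]), array([ 370.8, -422.8]), array([ 373.6, -164.8])]
(array([-61.46, -61.11,   5.13]), array([-0.1, -0. ,  9.1])) 0.2
```

Request:
{"name": "play_rows", "arguments": {"motion": [[[-3.5,-3.5,0.3,0,0,0],[-7,-7,0.6,0,0,0],[-10.5,-10.5,0.9,0,0,0],[-14,-14,1.2,0,0,0],[-17.5,-17.5,1.5,0,0,0]]], "jaw": 0.75, "squeeze": 40}}

```text
time: 0.7
tool_pos: [315.4, 332.8, 216.0]
tcp_rot: [180.0, 0.0, 159.1]
ft_force: [0.9, 0.4, 0.4]
finger_gap: 64.0
grip_force: 0.0
```

Request:
{"name": "play_rows", "arguments": {"motion": [[[-3.5,-3.5,0.3,0,0,0],[-7,-7,0.6,0,0,0],[-10.5,-10.5,0.9,0,0,0],[-14,-14,1.2,0,0,0],[-17.5,-17.5,1.5,0,0,0]]]}}

```text
time: 1.2
tool_pos: [416.5, 106.8, 201.4]
tcp_rot: [180.0, 0.0, 159.1]
ft_force: [1.9, 0.9, -0.3]
finger_gap: 63.9
grip_force: 0.0
```

Request:
{"name": "play_rows", "arguments": {"motion": [[[-3.5,-3.5,0.3,0,0,0],[-7,-7,0.6,0,0,0],[-10.5,-10.5,0.9,0,0,0],[-14,-14,1.2,0,0,0],[-17.5,-17.5,1.5,0,0,0]]]}}

```text
time: 1.7
tool_pos: [517.6, -119.4, 186.1]
tcp_rot: [180.0, 0.0, 159.1]
ft_force: [1.3, 0.9, -0.2]
finger_gap: 63.9
grip_force: 0.0
```

Request:
{"name": "play_rows", "arguments": {"motion": [[[-3,-3,0.3,0,0,5],[-6,-5.8,0.6,0,0,10],[-8,-7.8,0.9,0,0,15],[-8.6,-8.6,1.2,0,0,20],[-8.6,-8.6,1.2,0,0,24]]]}}

```text
time: 2.2
tool_pos: [566.6, -230.0, 173.0]
tcp_rot: [-180.0, -0.1, 134.8]
ft_force: [0.6, -0.1, -0.7]
finger_gap: 64.0
grip_force: 0.0
```

```bash
cat > go.py <<'E'
import sys
from h import *
a=list(map(float,sys.argv[1:]))
s=sensors.sense();print(np.round(s["tool_pos"],1),np.round(s["tcp_rot"],1),round(s["finger_gap"],1),round(s["grip_force"],1),np.round(s["ft_force"],1),"t",round(s["time"],1))
print(*move(a[:3],[180,0,a[3]]))
E
python3 go.py 561 -231 80 135
python3 - <<'E'
from h import *
d=snap("side");im=d["pixels"];cv2.imwrite("pics/side1.png",im[:,:,::-1])
d2=snap("top");np.save("top1.npy",d2["pixels"])
C=proj(d,[470,-66,36])[0];Q=proj(d,[605,-47,16])[0];print(C,Q)
a=cv2.resize(im[int(C[1])-25:int(C[1])+25,int(C[0])-35:int(C[0])+35],None,fx=8,fy=8,interpolation=cv2.INTER_CUBIC)
p2=d2["pixels"];a2=cv2.resize(p2[150:240,282:332],None,fx=8,fy=8,interpolation=cv2.INTER_CUBIC)
b=cv2.resize(im[int(Q[1])-25:int(Q[1])+25,int(Q[0])-35:int(Q[0])+35],None,fx=8,fy=8,interpolation=cv2.INTER_CUBIC)
o=np.vstack([np.hstack([a,]),b]);
h=max(o.shape[0],a2.shape[0]);o=np.pad(o,((0,0),(0,0),(0,0)));a2=cv2.resize(a2,(int(a2.shape[1]*h/a2.shape[0]),h))
O=np.hstack([o,a2]);s=min(800/O.shape[1],600/O.shape[0]);cv2.imwrite("pics/m1.png",cv2.resize(O[:,:,::-1],None,fx=s,fy=s,interpolation=cv2.INTER_AREA));print(O.shape,s)
E
```

```text
[ 566.6 -230.   173. ] [-1.800e+02 -1.000e-01  1.348e+02] 64.0 0.0 [ 0.6 -0.1 -0.7] t 2.2
[ 0.31 -0.46  9.31] [-0.  -0.1 -0.2]
[330.67212139 206.19184515] [285.56888475 203.87330769]
(800, 1004, 3) 0.75
```

View pics/m1.png

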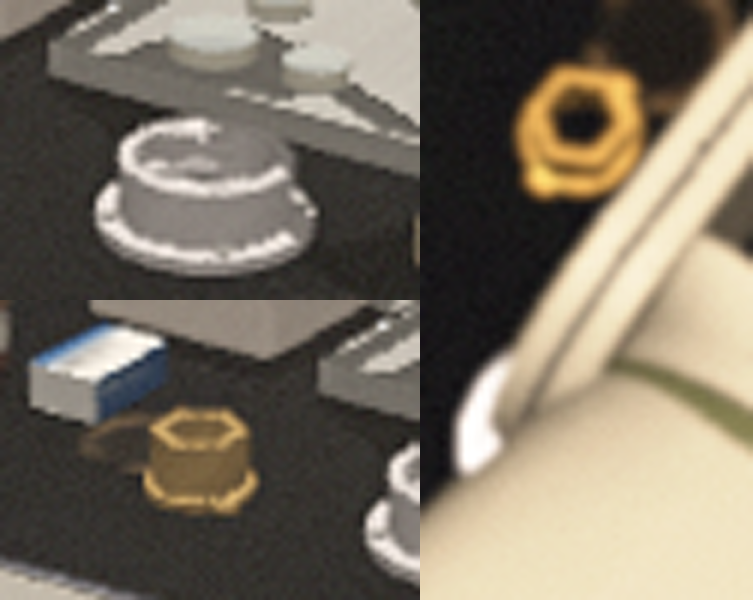

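Side view: cell rim at crop (205,155) with breaks at the notches. The ring collar is at (200,450) and one lug near (232,505); in the top view that lug is at lower-left (540,180). Now grasping the large lens.

Request:
{"name": "play_rows", "arguments": {"motion": [[[0.3,-0.5,5,0,0,0],[0.3,-0.5,10,0,0,0],[0.3,-0.5,14,0,0,0],[0.3,-0.5,15.8,0,0,0],[0.3,-0.5,16.5,0,0,0]]]}}

```text
time: 2.8
tool_pos: [558.9, -228.1, 6.1]
tcp_rot: [-179.9, -0.3, 135.2]
ft_force: [0.2, -0.2, 0.4]
finger_gap: 63.9
grip_force: 0.0
```

Request:
{"name": "play_rows", "arguments": {"motion": [[[0,0,0,0,0,0],[0,0,0,0,0,0],[0,0,0,0,0,0],[0,0,0,0,0,0]]], "jaw": 0.3, "squeeze": 40}}

```text
time: 3.2
tool_pos: [562.4, -230.2, 11.0]
tcp_rot: [180.0, 0.2, 135.1]
ft_force: [0.3, -0.3, -0.8]
finger_gap: 43.5
grip_force: 40.6
```

Request:
{"name": "play_rows", "arguments": {"motion": [[[0,0,-2,0,0,0],[0,0,-6,0,0,0],[0,0,-9,0,0,0],[0,0,-9,0,0,0]]]}}

```text
time: 3.6
tool_pos: [565.1, -231.6, 106.4]
tcp_rot: [179.8, 0.6, 135.1]
ft_force: [0.6, -0.9, 0.2]
finger_gap: 43.0
grip_force: 40.8
```

```bash
python3 go.py 470 -66 100 135
python3 - <<'E'
from h import *
d=snap("side");im=d["pixels"];q=proj(d,[sensors.sense()["tool_pos"]])[0];print(q)
x,y=int(q[0])-50,max(0,int(q[1])-40)
crop(im,x,y,100,75,8,"g1.png")
E
```

```text
[ 565.1 -231.6  106.4] [179.8   0.6 135.1] 43.0 40.8 [ 0.6 -0.9  0.2] t 3.6
[18.43  5.02  0.46] [0.2 0.6 0.1]
[330.96104912 159.02737923]
```

View pics/g1.png

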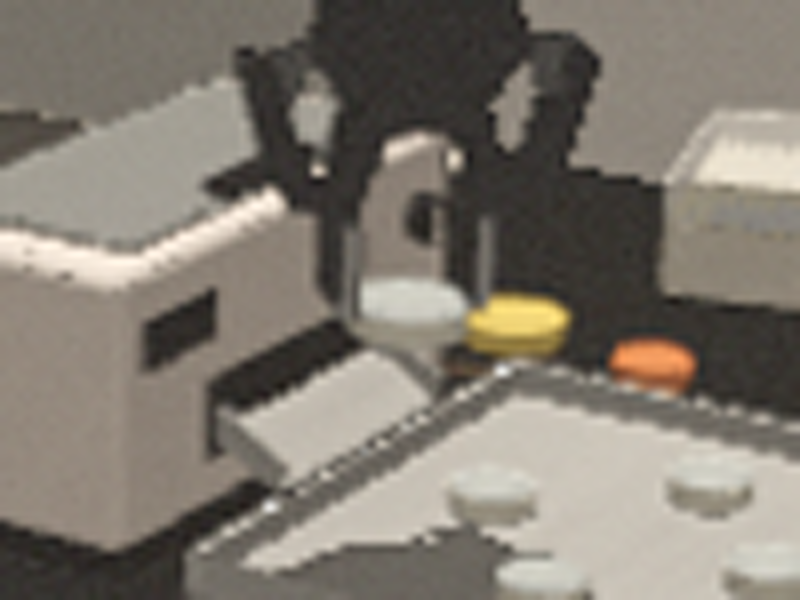

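```bash
cat > fit.py <<'E'
from h import *
from scipy.optimize import differential_evolution
K=6
def poly(pts,z0,z1,c,th):
    q=np.array(pts)@np.array([[np.cos(th),np.sin(th)],[-np.sin(th),np.cos(th)]])+c
    return np.vstack([np.c_[q,np.full(len(q),z)] for z in(z0,z1)])
def ang(r,n=40,o=0): a=np.arange(n)*2*np.pi/n+o;return np.c_[r*np.cos(a),r*np.sin(a)]
CELL=[(ang(50),0,8),(ang(40),8,36)]
RING=[(ang(26),0,5),([(-31.5,-5.5),(31.5,-5.5),(31.5,5.5),(-31.5,5.5)],0,5),(ang(20/np.cos(np.pi/6),6,0),5,32)]
def sil(d,M,p,x0,y0,shape):
    m=np.zeros(shape,np.uint8)
    for pts,a,b in M:
        q=(proj(d,poly(pts,a,b,p[:2],p[2]))-[x0,y0]+.5)*K
        cv2.fillConvexPoly(m,np.int32(cv2.convexHull(np.float32(q))[:,0]),1)
    return m>0
def fit(views,M,c,yaw=True,rad=28):
    V=[]
    for d,im,fn in views:
        u=np.int32(proj(d,[*c,15])[0]);x0,y0=u-rad
        g=fn(cv2.resize(im[y0:y0+2*rad,x0:x0+2*rad],None,fx=K,fy=K,interpolation=cv2.INTER_CUBIC).astype(int))
        n,l,st,_=cv2.connectedComponentsWithStats(g.astype(np.uint8));k=1+st[1:,4].argmax();g=l==k
        cs,_=cv2.findContours(g.astype(np.uint8),cv2.RETR_EXTERNAL,cv2.CHAIN_APPROX_NONE);f=np.zeros(g.shape,np.uint8);cv2.drawContours(f,cs,-1,1,-1)
        V.append((d,f>0,x0,y0))
    def cost(p):
        t=0
        for d,f,x0,y0 in V:
            s=sil(d,M,p,x0,y0,f.shape);t+=1-(s&f).sum()/(s|f).sum()
        return t
    B=[(c[0]-15,c[0]+15),(c[1]-15,c[1]+15),(0,np.pi) if yaw else (0,1e-6)]
    R=differential_evolution(cost,B,seed=1,popsize=20,maxiter=80,tol=1e-6);return R.x[0],R.x[1],np.degrees(R.x[2]),R.fun
E
python3 - <<'E'
from fit import *
dt=snap("top");ds=snap("side");t0=np.load("top0.npy");s1=cv2.imread("pics/side1.png")[:,:,::-1]
br=lambda g:g.sum(2)>250
go=lambda g:(g[:,:,0]-g[:,:,2]>45)
go2=lambda g:(g[:,:,0]-g[:,:,2]>28)
print("cell top",np.round(fit([(dt,t0,br)],CELL,(470,-66),False),2))
print("cell side",np.round(fit([(ds,s1,br)],CELL,(470,-66),False),2))
for v in ([(dt,t0,go)],[(ds,s1,go2)],[(dt,t0,go),(ds,s1,go2)]): print("ring",np.round(fit(v,RING,(605,-47),rad=20),2))
E
```

```text
cell top [ 4.7156e+02 -6.3900e+01  0.0000e+00  1.0000e-01]
cell side [475.02 -65.19   0.     0.53]
ring [ 6.0885e+02 -4.5030e+01  1.4107e+02  1.9000e-01]
ring [ 6.1197e+02 -4.3150e+01  1.5038e+02  6.0000e-02]
ring [ 6.1207e+02 -4.3280e+01  1.5038e+02  2.6000e-01]
```

```bash
python3 - <<'E'
from fit import *
dt=snap("top");ds=snap("side");t0=np.load("top0.npy");s1=cv2.imread("pics/side1.png")[:,:,::-1].copy()
c=(471.5,-64)
def tile(d,im,u,w,h,k,things):
    x0,y0=int(u[0]-w/2),int(u[1]-h/2)
    o=cv2.resize(im[y0:y0+h,x0:x0+w,::-1],None,fx=k,fy=k,interpolation=cv2.INTER_CUBIC)
    for p,col in things: draw(o,d,p,x0,y0,k,col)
    return o
G,Rr,B=(0,255,0),(0,0,255),(255,0,0)
rows=[]
for d,im in((dt,t0),(ds,s1)):
    u=proj(d,[*c,20])[0]
    cc=[(circ(c,50,8),G),(circ(c,40,36),G),(circ(c,27.8,36),Rr)]
    th=np.radians(150.4);rg=[(np.vstack([poly(p,a,b,[x,y],t)[:] [len(p):],poly(p,a,b,[x,y],t)[len(p)]]),col) for x,y,t,col in((612,-43.2,th,G),) for p,a,b in RING]
    v=proj(d,[612,-43,15])[0]
    rows.append(np.hstack([tile(d,im,u,48,48,8,[]),tile(d,im,u,48,48,8,cc),tile(d,im,v,40,48,8,rg)]))
O=np.vstack(rows);s=min(800/O.shape[1],600/O.shape[0]);cv2.imwrite("pics/ov1.png",cv2.resize(O,None,fx=s,fy=s,interpolation=cv2.INTER_AREA));print(s)
for d,im in((dt,t0),(ds,s1)):
  g=cv2.cvtColor(np.ascontiguousarray(im),cv2.COLOR_RGB2GRAY)
  row=[]
  for a in range(0,360,10):
    pr=proj(d,[[c[0]+r_*np.cos(np.radians(a)),c[1]+r_*np.sin(np.radians(a)),36] for r_ in(29,30,31,32)]).astype(np.float32)
    row.append(int(cv2.remap(g,pr[None,:,0],pr[None,:,1],cv2.INTER_LINEAR).mean()))
  print(row)
E
```

```text
0.7352941176470589
[243, 222, 173, 180, 182, 224, 240, 219, 208, 243, 251, 248, 245, 251, 250, 251, 251, 252, 252, 243, 216, 210, 202, 215, 240, 241, 218, 224, 246, 247, 238, 242, 242, 241, 242, 239]
[135, 128, 125, 134, 132, 184, 206, 174, 170, 190, 203, 177, 182, 194, 210, 198, 173, 181, 179, 156, 124, 113, 115, 115, 117, 120, 120, 124, 122, 133, 176, 232, 229, 207, 183, 145]
```

View pics/ov1.png

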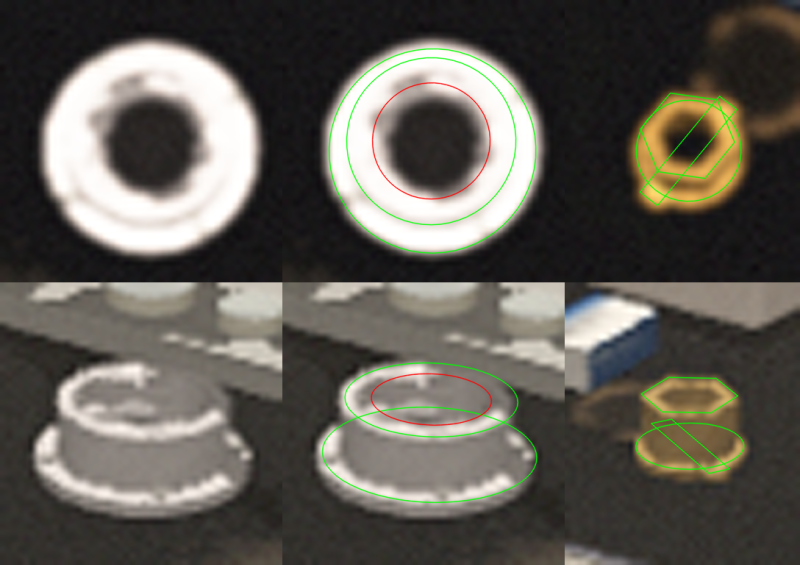

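The overlay matches the ring on the side view, but the cell's notch direction is unclear. I'll swing the arm aside with the lens held and take averaged pictures.

```bash
python3 go.py 420 -360 150 135
```

```text
[ 560.2 -229.2   97.8] [-1.800e+02 -1.000e-01  1.351e+02] 42.9 40.8 [-0.4  0.  -1.1] t 3.9
[  0.71 -19.17  -5.2 ] [-0.  -0.1  0.1]
```

Request:
{"name": "play_rows", "arguments": {"motion": [[[0.2,-4,-2,0,0,0],[0.4,-8,-4,0,0,0],[0.7,-12,-5,0,0,0],[0.7,-16,-5,0,0,0],[0.7,-19,-5,0,0,0]]]}}

```text
time: 4.35
tool_pos: [420.1, -360.3, 148.5]
tcp_rot: [-180.0, -0.1, 135.1]
ft_force: [0.5, 0.7, -0.2]
finger_gap: 43.2
grip_force: 40.8
```

```bash
python3 - <<'E'
from fit import *
A={}
for n in("top","side"):
    L=[snap(n) for _ in range(6)];A[n]=(L[0],np.mean([l["pixels"].astype(float) for l in L],0));np.save(n+"2.npy",A[n][1])
c=(473.5,-64.5)
T=[]
for n in A:
    d,im=A[n];u=np.int32(proj(d,[*c,25])[0]);a=im[u[1]-16:u[1]+16,u[0]-20:u[0]+20].mean(2)
    for lo,hi in((0,255),(120,255)):
        b=np.uint8(np.clip((a-lo)/(hi-lo),0,1)*255);T.append(cv2.resize(b,None,fx=10,fy=10,interpolation=cv2.INTER_CUBIC))
    for rr,z in((30,36),(29,34),(36,36)):
        P=np.float32(proj(d,[[c[0]+rr*np.cos(t),c[1]+rr*np.sin(t),z] for t in np.radians(range(0,360,10))]))
        print(n,rr,np.int32(cv2.remap(np.float32(im.mean(2)),P[None,:,0],P[None,:,1],cv2.INTER_CUBIC)[0]).tolist())
cv2.imwrite("pics/cell2.png",np.vstack([np.hstack(T[:2]),np.hstack(T[2:])])[:600*2])
E
```

```text
top 30 [240, 226, 191, 181, 186, 215, 244, 237, 194, 226, 253, 249, 241, 251, 250, 250, 249, 243, 251, 210, 169, 170, 163, 214, 247, 234, 218, 239, 253, 251, 247, 252, 249, 249, 243, 234]
top 29 [245, 232, 174, 165, 173, 205, 240, 218, 173, 217, 253, 244, 240, 247, 246, 248, 238, 232, 239, 194, 148, 154, 151, 202, 244, 227, 200, 230, 255, 250, 241, 249, 246, 246, 245, 238]
top 36 [253, 253, 254, 253, 252, 252, 252, 253, 252, 253, 253, 253, 251, 252, 253, 253, 253, 254, 255, 254, 256, 252, 251, 253, 251, 252, 252, 253, 254, 252, 252, 252, 252, 253, 253, 254]
side 30 [145, 127, 120, 135, 119, 155, 216, 176, 158, 167, 188, 159, 160, 171, 199, 191, 175, 148, 119, 107, 130, 125, 129, 173, 204, 221, 184, 204, 230, 210, 212, 245, 232, 209, 203, 149]
side 29 [112, 115, 127, 124, 141, 203, 199, 171, 176, 203, 229, 204, 196, 197, 219, 214, 193, 178, 150, 126, 106, 120, 102, 134, 178, 178, 133, 121, 211, 153, 169, 223, 210, 191, 146, 122]
side 36 [217, 228, 229, 228, 222, 208, 209, 221, 207, 221, 242, 227, 211, 205, 228, 217, 221, 225, 222, 227, 223, 227, 208, 197, 201, 197, 205, 185, 190, 194, 202, 198, 180, 185, 214, 192]
```

```bash
python3 -c "
import cv2;a=cv2.imread('pics/cell2.png');s=min(800/a.shape[1],600/a.shape[0]);cv2.imwrite('pics/cell2.png',cv2.resize(a,None,fx=s,fy=s))"
```

```text
(no output)
```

View pics/cell2.png

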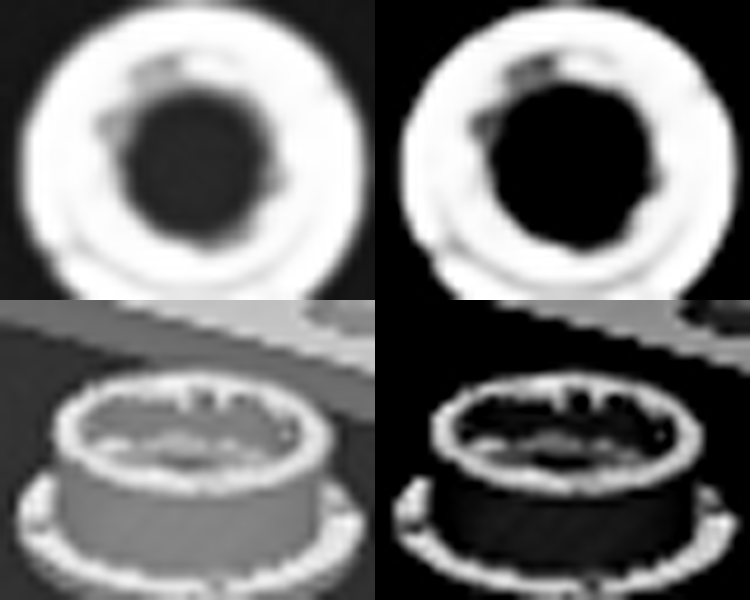

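```bash
python3 - <<'E'
from fit import *
D={n:snap(n) for n in("top","side")}
c=np.array((473.5,-64.5))
def contour_fit(d,im,M,c0,th,rad=28,ex=None):
    # offset-invariant silhouette fit: minimise spread of contour distance
    g=np.float32(im.mean(2));u=np.int32(proj(d,[*c0,15])[0]);x0,y0=u-rad
    m=cv2.resize(g[y0:y0+2*rad,x0:x0+2*rad],None,fx=K,fy=K,interpolation=cv2.INTER_CUBIC)>th
    n,l,st,_=cv2.connectedComponentsWithStats(m.astype(np.uint8));k=l==1+st[1:,4].argmax()
    cs,_=cv2.findContours(k.astype(np.uint8),cv2.RETR_EXTERNAL,cv2.CHAIN_APPROX_NONE);q=max(cs,key=len)[:,0]
    from scipy.optimize import minimize
    def f(p):
        s=sil(d,M,[*p,0],x0,y0,m.shape).astype(np.uint8)
        sd=cv2.distanceTransform(1-s,2,5)-cv2.distanceTransform(s,2,5);v=sd[q[:,1],q[:,0]]
        return np.abs(v-np.median(v)).mean()
    R=minimize(f,c0,method="Nelder-Mead",options=dict(initial_simplex=[c0,[c0[0]+4,c0[1]],[c0[0],c0[1]+4]],xatol=.1));return R.x.round(2),R.fun/K
for th in(100,130,160,200): print("top",th,contour_fit(D["top"],np.load("top2.npy"),CELL,c,th))
d=D["side"];u=np.int32(proj(d,[*c,25])[0])
for x,y in((205,398),(278,418),(288,435),(190,380)):
    w=unproj(d,(u[0]-20+(x+.5)/9.375-.5,u[1]-16+(y-300+.5)/9.375-.5),36)[:2]-c;print(x,y,np.hypot(*w).round(1),np.degrees(np.arctan2(w[1],w[0])).round())
for n in("top","side"):
  im=np.load(n+"2.npy").mean(2)
  for rr in(28,30,32,34):
    P=np.float32(proj(D[n],[[c[0]+rr*np.cos(t),c[1]+rr*np.sin(t),36] for t in np.radians(range(0,360,6))]))
    v=np.int32(cv2.remap(np.float32(im),P[None,:,0],P[None,:,1],cv2.INTER_CUBIC)[0]);print(n,rr,v[:30].tolist());print("      +180",v[30:].tolist())
E
```

```text
top 100 (array([473.17, -64.11]), np.float64(0.10964412490526836))
top 130 (array([473.17, -64.11]), np.float64(0.10786476731300354))
top 160 (array([473.17, -64.11]), np.float64(0.10964744289716084))
top 200 (array([473.23, -64.1 ]), np.float64(0.1392687956492106))
205 398 20.4 -69.0
278 418 25.6 -133.0
288 435 27.4 -159.0
190 380 32.6 -58.0
top 28 [248, 244, 226, 185, 154, 164, 175, 172, 190, 223, 235, 227, 196, 167, 170, 200, 236, 245, 240, 235, 237, 238, 245, 238, 237, 240, 231, 212, 204, 203]
      +180 [200, 181, 142, 118, 124, 128, 125, 143, 173, 209, 226, 221, 192, 180, 192, 221, 245, 250, 245, 235, 238, 243, 246, 244, 246, 243, 246, 244, 240, 245]
top 30 [240, 234, 220, 197, 181, 181, 186, 183, 204, 231, 244, 243, 229, 198, 199, 226, 249, 254, 251, 245, 241, 247, 251, 252, 251, 250, 248, 248, 243, 249]
      +180 [251, 236, 199, 172, 168, 170, 167, 171, 203, 231, 247, 246, 226, 218, 223, 239, 251, 253, 252, 248, 247, 250, 251, 250, 248, 249, 248, 239, 233, 238]
top 32 [242, 239, 233, 228, 226, 222, 221, 219, 229, 241, 247, 250, 247, 231, 232, 246, 254, 254, 253, 250, 246, 24
[... 1108 characters left out ...]
16, 213, 212, 239, 244, 239, 219, 209, 208, 196, 156, 146]
side 32 [173, 172, 162, 157, 148, 152, 146, 133, 134, 168, 203, 203, 183, 170, 172, 187, 211, 217, 203, 182, 186, 188, 192, 214, 209, 204, 192, 188, 174, 165]
      +180 [160, 160, 167, 179, 186, 198, 199, 192, 190, 206, 214, 225, 227, 219, 200, 213, 229, 228, 221, 221, 223, 239, 242, 233, 216, 212, 217, 214, 189, 184]
side 34 [209, 212, 212, 199, 189, 184, 181, 179, 169, 170, 198, 207, 205, 190, 192, 208, 224, 239, 223, 209, 202, 201, 203, 225, 223, 211, 209, 206, 205, 207]
      +180 [209, 210, 223, 218, 216, 226, 231, 228, 216, 218, 221, 218, 221, 222, 206, 203, 212, 216, 215, 218, 219, 221, 226, 215, 208, 205, 216, 226, 215, 197]
```

Averaged pictures show the cell centre at (473.2,-64.1), top-tile mouth at ≈(195,165). Dark notch gaps ≈34° wide lie at about 31° and 211°, at top-tile (155,70). The brown circle by the ring is only a stain. Moving the lens over the cell.

```bash
python3 go.py 473.2 -64.1 80 135
```

```text
[ 422.4 -359.   149.3] [-180.    -0.   135.1] 42.8 40.9 [ 0.5 -1.2 -0.4] t 5.0
[17.2  24.49  6.93] [-0.  -0.   0.1]
```

Request:
{"name": "play_rows", "arguments": {"motion": [[[2.6,3.7,0,0,0,0],[5.2,7.4,0,0,0,0],[7.8,11.1,0,0,0,0],[10.4,14.8,0,0,0,0],[13,18.5,0.5,0,0,0]]]}}

```text
time: 5.55
tool_pos: [461.3, -135.0, 145.2]
tcp_rot: [180.0, 0.1, 135.1]
ft_force: [0.9, 0.5, 0.0]
finger_gap: 43.0
grip_force: 40.9
```

Request:
{"name": "play_rows", "arguments": {"motion": [[[2.5,3.5,2,0,0,0],[3.8,5.5,4,0,0,0],[4.2,6,6.4,0,0,0],[4.2,6,6.4,0,0,0],[4.2,6,6.4,0,0,0]]]}}

```text
time: 6.05
tool_pos: [473.0, -64.4, 80.5]
tcp_rot: [-180.0, -0.0, 135.1]
ft_force: [-0.2, -0.7, -0.9]
finger_gap: 42.9
grip_force: 40.9
```

```bash
python3 go.py 473.2 -64.1 37 135
python3 - <<'E'
from h import *
d=snap("side");im=d["pixels"];p=sensors.sense()["tool_pos"];q=proj(d,[p])[0]
x,y=int(q[0])-40,int(q[1])-30
o=cv2.resize(im[y:y+65,x:x+80,::-1],None,fx=9,fy=9,interpolation=cv2.INTER_CUBIC)
draw(o,d,circ(p,23,p[2]-6.5),x,y,9,(0,0,255));draw(o,d,circ((473.2,-64.1),27.8,36),x,y,9,(0,255,0));draw(o,d,circ((473.2,-64.1),40,36),x,y,9,(0,255,0))
cv2.imwrite("pics/l1.png",o)
E
```

```text
[473.  -64.4  80.5] [-180.    -0.   135.1] 42.9 40.9 [-0.2 -0.7 -0.9] t 6.0
[0.   0.04 4.35] [-0.  -0.   0.1]
```

View pics/l1.png

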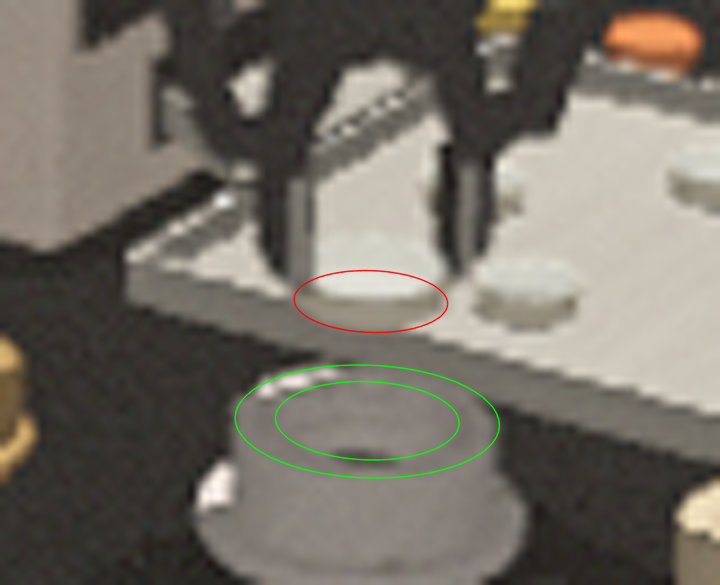

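The lens sits level in the fingers at (372,295), centred on the bore (the overlays agree). Lowering and releasing.

Request:
{"name": "play_rows", "arguments": {"motion": [[[0,0,1.5,0,0,0],[0,0,3,0,0,0],[0,0,4,0,0,0],[0,0,4.35,0,0,0],[0,0,4.35,0,0,0]]]}}

```text
time: 6.6
tool_pos: [473.3, -64.8, 37.0]
tcp_rot: [-180.0, -0.0, 135.1]
ft_force: [-0.3, -0.8, -1.0]
finger_gap: 43.1
grip_force: 40.9
```

Request:
{"name": "play_rows", "arguments": {"motion": [[[0,0,0,0,0,0],[0,0,0,0,0,0]]]}}

```text
time: 6.8
tool_pos: [473.9, -64.6, 37.6]
tcp_rot: [180.0, 0.1, 135.1]
ft_force: [0.2, -0.2, -0.5]
finger_gap: 42.7
grip_force: 40.9
```

Release, rise, and head to the ring (612,-43).

Request:
{"name": "play_rows", "arguments": {"motion": [[[0,0,0,0,0,0],[0,0,0,0,0,0],[0,0,0,0,0,0]]], "jaw": 0.75}}

```text
time: 7.1
tool_pos: [473.4, -64.4, 37.0]
tcp_rot: [180.0, 0.0, 135.1]
ft_force: [-0.0, 0.1, -0.0]
finger_gap: 64.2
grip_force: 0.0
```

Request:
{"name": "play_rows", "arguments": {"motion": [[[0,0,-3,0,0,0],[0,0,-7,0,0,0],[0,0,-10,0,0,0],[0,0,-10,0,0,0]]]}}

```text
time: 7.5
tool_pos: [476.6, -65.1, 142.2]
tcp_rot: [179.7, 0.4, 135.1]
ft_force: [0.1, 0.3, 0.8]
finger_gap: 64.2
grip_force: 0.0
```

```bash
python3 go.py 612 -43.2 100 90.4
python3 - <<'E'
from h import *
d=snap("side");im=d["pixels"];c=(473.2,-64.1)
q=np.int32(proj(d,[*c,30])[0]);x,y=q-[32,24]
o=cv2.resize(im[y:y+44,x:x+64,::-1],None,fx=11,fy=11,interpolation=cv2.INTER_CUBIC)
draw(o,d,circ(c,23,26),x,y,11,(0,0,255));draw(o,d,circ(c,27.8,36),x,y,11,(0,255,0))
cv2.imwrite("pics/l2.png",o)
E
```

```text
[476.6 -65.1 142.2] [179.7   0.4 135.1] 64.2 0.0 [0.1 0.3 0.8] t 7.5
[-8.01 11.09  4.34] [ 0.4  0.3 44.7]
```

View pics/l2.png

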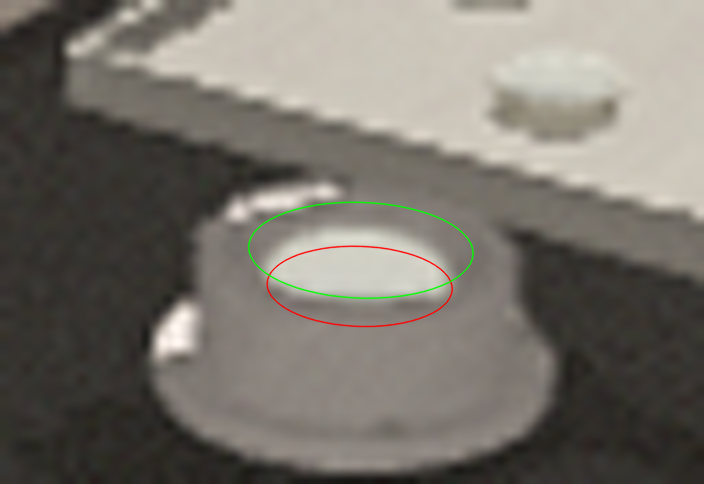

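The lens is in the bore at (362,262), but its far edge shows about 2 px (≈5 mm) higher than a seated lens would. I'll tap it down with shut fingers.

Request:
{"name": "play_rows", "arguments": {"motion": [[[0,0,2,0,0,0],[0,0,4,0,0,0],[0,0,6,0,0,0],[0,0,8,0,0,0],[0,0,8,0,0,0]]], "jaw": 0}}

```text
time: 8.05
tool_pos: [469.6, -63.4, 52.5]
tcp_rot: [-179.8, -0.4, 135.1]
ft_force: [-0.6, 0.7, -0.5]
finger_gap: 0.3
grip_force: 0.0
```

Request:
{"name": "play_rows", "arguments": {"motion": [[[0,0,0.5,0,0,0],[0,0,1,0,0,0],[0,0,1.5,0,0,0],[0,0,1.8,0,0,0],[0,0,1.8,0,0,0]]]}}

```text
time: 8.55
tool_pos: [473.1, -64.3, 38.6]
tcp_rot: [-180.0, -0.0, 135.1]
ft_force: [0.4, -0.7, 0.6]
finger_gap: 0.0
grip_force: 0.0
```

```bash
python3 go.py 473.2 -64.1 30 135
```

```text
[473.1 -64.3  38.6] [-180.    -0.   135.1] 0.0 0.0 [ 0.4 -0.7  0.6] t 8.6
[0.01 0.02 0.86] [-0.  -0.   0.1]
```

Request:
{"name": "play_rows", "arguments": {"motion": [[[0,0,0.2,0,0,0],[0,0,0.4,0,0,0],[0,0,0.6,0,0,0],[0,0,0.8,0,0,0]]]}}

```text
time: 8.95
tool_pos: [473.2, -64.4, 30.7]
tcp_rot: [180.0, 0.0, 135.1]
ft_force: [0.2, -0.2, -0.7]
finger_gap: 0.2
grip_force: 0.0
```

Request:
{"name": "play_rows", "arguments": {"motion": [[[0,0,0.1,0,0,0],[0,0,0.2,0,0,0],[0,0,0.3,0,0,0]]]}}

```text
time: 9.25
tool_pos: [473.4, -64.3, 28.4]
tcp_rot: [180.0, -0.0, 135.1]
ft_force: [-5.0, 2.1, 13.5]
finger_gap: 0.3
grip_force: 6.8
```

Request:
{"name": "play_rows", "arguments": {"motion": [[[0,0,-1,0,0,0],[-0.9,0,-1,0,0,0],[-0.9,0,-1,0,0,0],[-0.9,0,-0.5,0,0,0],[-0.9,0,-0.3,0,0,0]]]}}

```text
time: 9.75
tool_pos: [479.0, -70.6, 29.8]
tcp_rot: [-180.0, -0.1, 135.1]
ft_force: [0.1, 0.1, -0.4]
finger_gap: -0.2
grip_force: 0.0
```

Request:
{"name": "play_rows", "arguments": {"motion": [[[0,0,0.1,0,0,0],[0,0,0.2,0,0,0]]]}}

```text
time: 9.95
tool_pos: [479.2, -70.6, 28.3]
tcp_rot: [-180.0, -0.0, 135.1]
ft_force: [-0.1, 0.4, -0.3]
finger_gap: 0.2
grip_force: 0.0
```

Request:
{"name": "play_rows", "arguments": {"motion": [[[0,0,0.1,0,0,0],[0,0,0.2,0,0,0]]]}}

```text
time: 10.15
tool_pos: [479.6, -70.7, 26.7]
tcp_rot: [180.0, 0.0, 135.1]
ft_force: [0.3, 0.4, -0.3]
finger_gap: 0.1
grip_force: 0.0
```

Request:
{"name": "play_rows", "arguments": {"motion": [[[0,0,0.1,0,0,0],[0,0,0.2,0,0,0]]]}}

```text
time: 10.35
tool_pos: [479.7, -70.7, 24.9]
tcp_rot: [180.0, 0.0, 135.1]
ft_force: [-1.3, -0.3, 2.9]
finger_gap: 0.2
grip_force: 1.6
```

Request:
{"name": "play_rows", "arguments": {"motion": [[[0,0,-4,0,0,0],[0,0,-8,0,0,0],[0,0,-11,0,0,0],[0,0,-11,0,0,0]]], "jaw": 0.75}}

```text
time: 10.75
tool_pos: [483.1, -71.6, 140.3]
tcp_rot: [179.7, 0.5, 135.1]
ft_force: [1.0, 0.1, 1.1]
finger_gap: 58.0
grip_force: 0.0
```

```bash
python3 go.py 612 -43.2 100 90.4
python3 - <<'E'
from h import *
d=snap("side");im=d["pixels"];c=(473.2,-64.1)
q=np.int32(proj(d,[*c,30])[0]);x,y=q-[32,24]
o=cv2.resize(im[y:y+44,x:x+64,::-1],None,fx=11,fy=11,interpolation=cv2.INTER_CUBIC)
draw(o,d,circ(c,23,26),x,y,11,(0,0,255))
cv2.imwrite("pics/l3.png",o)
E
```

```text
[483.1 -71.6 140.3] [179.7   0.5 135.1] 58.0 0.0 [1.  0.1 1.1] t 10.8
[-7.1  11.09  4.14] [ 0.4  0.3 44.7]
```

View pics/l3.png

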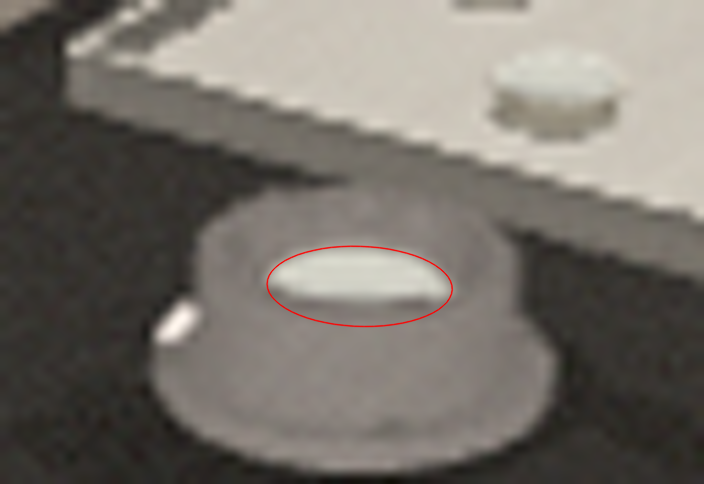

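Lens now lies on its seat (crop (360,275), matches the overlay). Checking the ring before reaching.

```bash
python3 - <<'E'
from fit import *
ds=snap("side")
go2=lambda g:(g[:,:,0]-g[:,:,2]>28)
print("ring",np.round(fit([(ds,ds["pixels"],go2)],RING,(610,-44),rad=20),2))
print(proj(ds,[612,-43,15]))
E
```

```text
ring [ 6.1203e+02 -4.3230e+01  1.5016e+02  6.0000e-02]
[[282.72318874 204.12344576]]
```

Request:
{"name": "play_rows", "arguments": {"motion": [[[-1.7,2.7,0,0,0,8],[-3.4,5.4,0,0,0,16],[-5.1,8.1,0.5,0,0,24],[-6.8,10.8,1,0,0,32],[-7.1,11.1,2,0,0,40]]], "jaw": 0.75}}

```text
time: 11.35
tool_pos: [610.0, -41.2, 112.8]
tcp_rot: [-180.0, -0.0, 94.8]
ft_force: [-0.5, 0.5, 0.4]
finger_gap: 63.7
grip_force: 0.0
```

Request:
{"name": "play_rows", "arguments": {"motion": [[[0,0,1,0,0,4.7],[0,0,2,0,0,4.7],[0,0,2,0,0,4.7]]]}}

```text
time: 11.65
tool_pos: [605.8, -41.9, 91.1]
tcp_rot: [-179.7, -0.1, 90.6]
ft_force: [-0.2, 0.9, -0.8]
finger_gap: 63.9
grip_force: 0.0
```

```bash
python3 go.py 612 -43.2 17 90.4
```

```text
[605.8 -41.9  91.1] [-1.797e+02 -1.000e-01  9.060e+01] 63.9 0.0 [-0.2  0.9 -0.8] t 11.7
[-0.14  0.66  7.41] [-0.3 -0.1  0.2]
```

Request:
{"name": "play_rows", "arguments": {"motion": [[[-0.1,0.4,2,0,0,0],[-0.1,0.4,4,0,0,0],[-0.1,0.4,6,0,0,0],[-0.1,0.4,7.3,0,0,0],[-0.1,0.4,7.3,0,0,0]]]}}

```text
time: 12.15
tool_pos: [610.1, -43.0, 19.4]
tcp_rot: [-179.8, -0.0, 90.5]
ft_force: [-0.2, 0.1, 0.1]
finger_gap: 63.8
grip_force: 0.0
```

Request:
{"name": "play_rows", "arguments": {"motion": [[[0,0,0,0,0,0],[0,0,0,0,0,0]]]}}

```text
time: 12.35
tool_pos: [613.3, -43.3, 23.3]
tcp_rot: [179.9, 0.0, 90.4]
ft_force: [-0.6, 1.3, -0.3]
finger_gap: 64.4
grip_force: 0.0
```

```bash
python3 go.py 612 -43.2 16 90.4
```

```text
[613.3 -43.3  23.3] [179.9   0.   90.4] 64.4 0.0 [-0.6  1.3 -0.3] t 12.3
[ 0.01 -0.13  0.73] [0.1 0.  0. ]
```

Request:
{"name": "play_rows", "arguments": {"motion": [[[0,-0.1,0.4,0,0,0],[0,-0.1,0.7,0,0,0],[0,-0.1,0.7,0,0,0]]]}}

```text
time: 12.65
tool_pos: [610.9, -43.1, 14.4]
tcp_rot: [-180.0, -0.0, 90.4]
ft_force: [0.3, -0.4, -0.1]
finger_gap: 64.2
grip_force: 0.0
```

Request:
{"name": "play_rows", "arguments": {"motion": [[[0,0,0,0,0,0],[0,0,0,0,0,0],[0,0,0,0,0,0],[0,0,0,0,0,0]]], "jaw": 0.2, "squeeze": 20}}

```text
time: 13.05
tool_pos: [611.4, -43.2, 15.0]
tcp_rot: [180.0, 0.0, 90.4]
ft_force: [-0.2, -0.2, 1.1]
finger_gap: 39.5
grip_force: 21.5
```

```bash
python3 go.py 612 -43.2 16 90.4
```

```text
[611.4 -43.2  15. ] [180.    0.   90.4] 39.5 21.5 [-0.2 -0.2  1.1] t 13.1
[ 0.    0.06 -0.1 ] [ 0.  0. -0.]
```

Request:
{"name": "play_rows", "arguments": {"motion": [[[0,0,0,0,0,0],[0,0,0,0,0,0],[0,0,0,0,0,0]]], "jaw": 0.75}}

```text
time: 13.35
tool_pos: [611.2, -43.2, 14.7]
tcp_rot: [-180.0, -0.0, 90.4]
ft_force: [-0.7, 0.2, 0.6]
finger_gap: 63.8
grip_force: 0.0
```

Request:
{"name": "play_rows", "arguments": {"motion": [[[0,0,-1,0,0,-8],[0,0,-2,0,0,-16],[0,0,-2,0,0,-24],[0,0,-2,0,0,-32],[0,0,-2,0,0,-40]]]}}

```text
time: 13.85
tool_pos: [611.3, -43.2, 34.9]
tcp_rot: [180.0, 0.0, 130.7]
ft_force: [1.7, -0.4, 0.3]
finger_gap: 64.0
grip_force: 0.0
```

Request:
{"name": "play_rows", "arguments": {"motion": [[[0,0,0,0,0,-8],[0,0,0,0,0,-16],[0,0,0,0,0,-20],[0,0,1,0,0,-20],[0,0,2,0,0,-20]]]}}

```text
time: 14.35
tool_pos: [611.4, -43.2, 14.2]
tcp_rot: [180.0, 0.0, 150.3]
ft_force: [-0.8, 0.5, -0.8]
finger_gap: 63.9
grip_force: 0.0
```

```bash
python3 go.py 612 -43.2 16 150.4
```

```text
[611.4 -43.2  14.2] [180.    0.  150.3] 63.9 0.0 [-0.8  0.5 -0.8] t 14.3
[-0.05  0.03 -0.18] [ 0.   0.  -0.1]
```

Request:
{"name": "play_rows", "arguments": {"motion": [[[0,0,0,0,0,0],[0,0,0,0,0,0],[0,0,0,0,0,0],[0,0,0,0,0,0]]], "jaw": 0.2, "squeeze": 60}}

```text
time: 14.75
tool_pos: [611.5, -43.2, 15.0]
tcp_rot: [180.0, 0.0, 150.4]
ft_force: [0.4, -0.1, -0.1]
finger_gap: 38.8
grip_force: 62.0
```

Request:
{"name": "play_rows", "arguments": {"motion": [[[0,0,-2,0,0,0],[0,0,-5,0,0,0],[0,0,-8,0,0,0],[0,0,-8,0,0,0]]]}}

```text
time: 15.15
tool_pos: [615.0, -43.7, 100.7]
tcp_rot: [179.8, 0.5, 150.4]
ft_force: [1.4, -0.2, 0.3]
finger_gap: 38.9
grip_force: 62.2
```

```bash
python3 go.py 473.2 -64.1 80 211
```

```text
[615.  -43.7 100.7] [179.8   0.5 150.4] 38.9 62.2 [ 1.4 -0.2  0.3] t 15.2
[11.33 -8.78  1.95] [ -0.1   0.5 -60.6]
```

Request:
{"name": "play_rows", "arguments": {"motion": [[[2,-1.6,0,0,0,-8],[4,-3.2,0,0,0,-16],[6,-4.8,0,0,0,-24],[8,-6.4,0,0,0,-32],[11,-8.7,0,0,0,-40]]]}}

```text
time: 15.65
tool_pos: [472.2, -64.6, 94.5]
tcp_rot: [-180.0, 0.0, -169.3]
ft_force: [0.7, 0.8, 0.0]
finger_gap: 38.5
grip_force: 62.2
```

Request:
{"name": "play_rows", "arguments": {"motion": [[[0,0,0.5,0,0,-8],[0,0,1,0,0,-16],[0,0,1.5,0,0,-20.6],[0,0,1.5,0,0,-20.6],[0,0,1.5,0,0,-20.6]]]}}

```text
time: 16.15
tool_pos: [472.4, -64.4, 79.5]
tcp_rot: [180.0, -0.0, -149.2]
ft_force: [-0.2, 0.1, -0.2]
finger_gap: 38.7
grip_force: 62.2
```

```bash
python3 go.py 473.2 -64.1 53 211;python3 - <<'E'
from fit import *
d=snap("side");im=d["pixels"];c=np.array((473.2,-64.1));s=sensors.sense();p=s["tool_pos"]
q=np.int32(proj(d,[*c,45])[0]);x,y=q-[32,27]
o=cv2.resize(im[y:y+54,x:x+64,::-1],None,fx=11,fy=11,interpolation=cv2.INTER_CUBIC)
z=p[2]-15
for P,a,b in RING:
    g=poly(P,a+z,b+z,p[:2],np.radians(s["tcp_rot"][2]));n=len(P)
    for h in(g[:n],g[n:]): draw(o,d,np.vstack([h,h[:1]]),x,y,11,(0,255,0))
draw(o,d,circ(c,27.8,36),x,y,11,(0,0,255))
cv2.imwrite("pics/r1.png",o)
E
```

```text
[472.4 -64.4  79.5] [ 180.    -0.  -149.2] 38.7 62.2 [-0.2  0.1 -0.2] t 16.1
[-0.09 -0.01  2.65] [ 0.  -0.  -0.2]
```

View pics/r1.png

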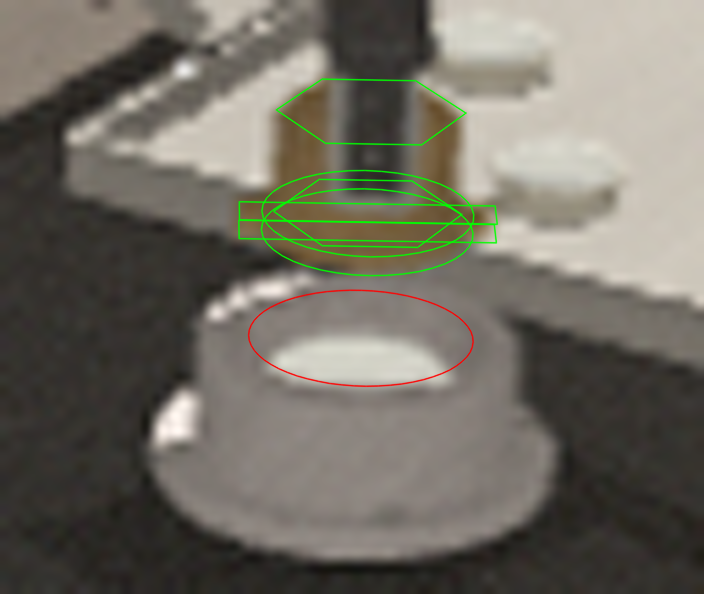

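The ring hangs level over the mouth, flange at (366,235), lined up within about 1 mm of the cell. Lowering in small steps.

Request:
{"name": "play_rows", "arguments": {"motion": [[[0,0,1,0,0,0],[0,0,1.8,0,0,0],[0,0,2.5,0,0,0],[0,0,2.5,0,0,0]]]}}

```text
time: 16.6
tool_pos: [471.3, -64.2, 53.0]
tcp_rot: [179.9, -0.1, -149.0]
ft_force: [0.1, 0.5, -1.1]
finger_gap: 38.7
grip_force: 62.2
```

Request:
{"name": "play_rows", "arguments": {"motion": [[[0,0,0.15,0,0,0],[0,0,0.3,0,0,0],[0,0,0.45,0,0,0],[0,0,0.45,0,0,0]]]}}

```text
time: 17.0
tool_pos: [472.7, -64.5, 50.3]
tcp_rot: [-180.0, 0.0, -149.0]
ft_force: [-0.7, -0.2, -0.6]
finger_gap: 38.4
grip_force: 62.2
```

Request:
{"name": "play_rows", "arguments": {"motion": [[[0,0,0.15,0,0,0],[0,0,0.3,0,0,0],[0,0,0.3,0,0,0]]]}}

```text
time: 17.3
tool_pos: [473.1, -64.6, 49.4]
tcp_rot: [-180.0, 0.0, -149.0]
ft_force: [-10.5, 2.0, 21.1]
finger_gap: 38.8
grip_force: 65.0
```

Request:
{"name": "play_rows", "arguments": {"motion": [[[0,0,0.15,0,0,0],[0,0,0.15,0,0,0]]]}}

```text
time: 17.5
tool_pos: [473.3, -64.6, 49.2]
tcp_rot: [-180.0, 0.0, -149.0]
ft_force: [-17.6, 4.1, 35.4]
finger_gap: 38.6
grip_force: 66.7
```

```bash
python3 - <<'E'
from h import *
s=sensors.sense();print(np.round(s["tool_pos"],1),np.round(s["ft_force"],1),np.round(s["wrist_torque"],2),np.round(s["tcp_rot"],1))
E
```

```text
[473.3 -64.6  49.2] [-17.6   4.1  35.4] [ 0.73  3.12 -0.03] [-180.    0. -149.]
```

Contact at the rim height (35 N) with a centred moment: the lugs sit on the rim. Backing off to light contact and searching in yaw.

Request:
{"name": "play_rows", "arguments": {"motion": [[[0,0,-0.1,0,0,0],[0,0,-0.1,0,0,0]]]}}

```text
time: 17.7
tool_pos: [473.2, -64.5, 49.3]
tcp_rot: [-180.0, 0.0, -149.0]
ft_force: [-12.1, 4.0, 25.8]
finger_gap: 38.2
grip_force: 65.2
```

Request:
{"name": "play_rows", "arguments": {"motion": [[[0,0,0,0,0,2],[0,0,0,0,0,4],[0,0,0,0,0,4]]]}}

```text
time: 18.0
tool_pos: [474.1, -64.7, 49.4]
tcp_rot: [-179.9, 0.1, -153.1]
ft_force: [-7.2, 0.8, 20.8]
finger_gap: 38.7
grip_force: 64.8
```

Request:
{"name": "play_rows", "arguments": {"motion": [[[0,0,0,0,0,2],[0,0,0,0,0,4],[0,0,0,0,0,4]]]}}

```text
time: 18.3
tool_pos: [474.6, -64.9, 49.4]
tcp_rot: [-179.9, 0.2, -157.1]
ft_force: [-4.6, 1.5, 17.4]
finger_gap: 38.1
grip_force: 64.3
```

```bash
python3 - <<'E'
from h import *
s=sensors.sense();print(np.round(s["tool_pos"],1),np.round(s["ft_force"],1),np.round(s["wrist_torque"],2),np.round(s["tcp_rot"],1))
E
```

```text
[474.6 -64.9  49.4] [-4.6  1.5 17.4] [ 0.15  0.73 -0.07] [-179.9    0.2 -157.1]
```

Request:
{"name": "play_rows", "arguments": {"motion": [[[0,0,-0.3,0,0,-4],[0,0,-0.3,0,0,-8],[0,0,-0.3,0,0,-8]]]}}

```text
time: 18.6
tool_pos: [472.9, -64.5, 50.1]
tcp_rot: [-180.0, 0.0, -148.9]
ft_force: [0.3, -0.7, -0.4]
finger_gap: 38.6
grip_force: 62.2
```

```bash
cat > cf.py <<'E'
from fit import *
from scipy.optimize import minimize
def contour_fit(d,g,M,c0,th,rad=28,yaw=0,keep=None):
    u=np.int32(proj(d,[*c0,15])[0]);x0,y0=u-rad
    m=(cv2.resize(np.float32(g[y0:y0+2*rad,x0:x0+2*rad]),None,fx=K,fy=K,interpolation=cv2.INTER_CUBIC)>th)
    n,l,st,_=cv2.connectedComponentsWithStats(m.astype(np.uint8));l0=l[rad*K-20:rad*K+20,rad*K-20:rad*K+20];k=l==np.bincount(l0[l0>0]).argmax()
    cs,_=cv2.findContours(k.astype(np.uint8),cv2.RETR_EXTERNAL,cv2.CHAIN_APPROX_NONE);q=max(cs,key=len)[:,0]
    if keep: q=q[keep(q[:,0]/K-rad,q[:,1]/K-rad)]
    def f(p):
        s=sil(d,M,[*p[:2],yaw],x0,y0,m.shape).astype(np.uint8)
        sd=cv2.distanceTransform(1-s,2,5)-cv2.distanceTransform(s,2,5);v=sd[q[:,1],q[:,0]]
        return np.abs(v-np.median(v)).mean()
    R=minimize(f,c0,method="Nelder-Mead",options=dict(initial_simplex=[c0,[c0[0]+4,c0[1]],[c0[0],c0[1]+4]],xatol=.05));return R.x.round(2),round(R.fun/K,3),len(q)
if __name__=="__main__":
    T,S=np.load("top2.npy"),np.load("side2.npy");dt,ds=snap("top"),snap("side")
    rb=lambda im:im[:,:,0]-im[:,:,2]
    for th in(40,60,80):print("ring top",contour_fit(dt,rb(T),RING,(611.4,-43.2),th,20,np.radians(150.4)))
    for th in(25,35,45):print("ring side",contour_fit(ds,rb(S),RING,(611.4,-43.2),th,20,np.radians(150.4)))
    for th in(75,90,105):print("cell side",contour_fit(ds,S.mean(2),CELL,(473.2,-64.1),th,keep=lambda x,y:(y>-9)))
    s=sensors.sense();print(np.round(s["tool_pos"],1),np.round(s["ft_force"],1),np.round(s["tcp_rot"],1))
E
python3 cf.py
```

```text
ring top (array([612.17, -45.  ]), np.float64(1.559), 502)
ring top (array([611.14, -43.66]), np.float64(0.145), 367)
ring top (array([611.06, -43.68]), np.float64(0.135), 356)
ring side (array([613.78, -43.99]), np.float64(1.452), 501)
ring side (array([612.96, -44.88]), np.float64(0.246), 355)
ring side (array([612.74, -44.37]), np.float64(0.263), 355)
cell side (array([474.67, -65.99]), np.float64(1.55), 516)
cell side (array([474.92, -66.6 ]), np.float64(1.569), 522)
cell side (array([475.37, -67.4 ]), np.float64(1.777), 536)
[472.6 -64.5  49.8] [-0.1 -1.2 -0.8] [-180.    -0.  -149.1]
```

Request:
{"name": "play_rows", "arguments": {"motion": [[[-0.12,0.03,0,0,0,0],[-0.12,0.03,0,0,0,0],[-0.12,0.03,0.1,0,0,0],[-0.12,0.03,0.1,0,0,0]]]}}

```text
time: 19.1
tool_pos: [473.7, -63.5, 49.5]
tcp_rot: [180.0, 0.0, -149.0]
ft_force: [-3.5, 1.3, 8.7]
finger_gap: 38.3
grip_force: 63.4
```

Request:
{"name": "play_rows", "arguments": {"motion": [[[0,0,0.1,0,0,0],[0,0,0.1,0,0,0],[0,0,0.1,0,0,0]]]}}

```text
time: 19.4
tool_pos: [473.7, -63.6, 49.4]
tcp_rot: [180.0, -0.0, -149.0]
ft_force: [-9.1, 2.0, 17.8]
finger_gap: 38.7
grip_force: 64.7
```

```bash
python3 - <<'E'
from h import *
s=sensors.sense();print(np.round(s["tool_pos"],1),np.round(s["ft_force"],1),np.round(s["wrist_torque"],2),np.round(s["tcp_rot"],1))
E
```

```text
[473.7 -63.6  49.4] [-9.1  2.  17.8] [ 0.47  1.63 -0.03] [ 180.   -0. -149.]
```

Request:
{"name": "play_rows", "arguments": {"motion": [[[0,0,-0.1,0,0,-3],[0,0,-0.1,0,0,-6],[0,0,-0.1,0,0,-6]]]}}

```text
time: 19.7
tool_pos: [474.2, -63.7, 49.6]
tcp_rot: [-179.9, 0.0, -143.0]
ft_force: [-1.6, -0.1, 5.6]
finger_gap: 38.7
grip_force: 63.0
```

Request:
{"name": "play_rows", "arguments": {"motion": [[[0,0,0,0,0,-3],[0,0,0,0,0,-6],[0,0,0,0,0,-9],[0,0,0,0,0,-9]]]}}

```text
time: 20.1
tool_pos: [474.4, -63.9, 49.5]
tcp_rot: [-179.9, 0.0, -134.0]
ft_force: [-0.2, -0.8, 5.7]
finger_gap: 38.6
grip_force: 62.9
```

```bash
python3 - <<'E'
from h import *
s=sensors.sense();print(np.round(s["tool_pos"],1),np.round(s["ft_force"],1),np.round(s["wrist_torque"],2),np.round(s["tcp_rot"],1),np.round(s["joint_pos"],1))
from cf import *
T,S=np.load("top2.npy"),np.load("side2.npy");D=[(snap("top"),T,(473.2,-64.1)),(snap("side"),S,(473.6,-64.3))]
for d,im,c in D:
  for rr,z in((26,36),(28,36),(30,36),(31,30),(32,26)):
    P=np.float32(proj(d,[[c[0]+rr*np.cos(t),c[1]+rr*np.sin(t),z] for t in np.radians(range(0,360,6))]))
    v=np.int32(cv2.remap(np.float32(im.mean(2)),P[None,:,0],P[None,:,1],cv2.INTER_CUBIC)[0]);print(rr,z,v[:30].tolist(),v[30:].tolist())
E
```

```text
[474.4 -63.9  49.5] [-0.2 -0.8  5.7] [-0.05  0.05  0.09] [-179.9    0.  -134. ] [ -13.8   -1.6  114.6   -0.    66.9 -149.8]
26 36 [253, 249, 226, 184, 164, 171, 178, 177, 189, 210, 214, 197, 172, 156, 164, 190, 218, 229, 227, 224, 220, 223, 215, 212, 209, 202, 188, 165, 150, 138] [140, 128, 105, 86, 87, 95, 100, 106, 123, 155, 174, 161, 146, 143, 163, 180, 195, 205, 203, 194, 202, 212, 213, 215, 216, 222, 234, 248, 247, 249]
28 36 [249, 245, 222, 177, 154, 167, 173, 173, 196, 229, 237, 227, 196, 170, 175, 209, 243, 250, 244, 237, 239, 243, 247, 244, 244, 244, 239, 222, 216, 210] [210, 194, 151, 122, 124, 131, 124, 140, 167, 201, 222, 220, 188, 175, 185, 210, 235, 244, 238, 229, 235, 238, 243, 240, 243, 241, 246, 244, 242, 246]
30 36 [241, 234, 217, 192, 179, 182, 187, 183, 210, 234, 245, 243, 228, 203, 207, 233, 250, 253, 250, 246, 243, 247, 252, 252, 251, 250, 250, 251, 247, 252] [253, 240, 207, 176, 171, 169, 167, 165, 197, 227, 246, 243, 226, 209, 215, 235, 250, 253, 252, 248, 245, 250, 250, 249, 248, 248, 247, 239, 234, 239]
31 30 [241, 235, 218, 190, 177, 180, 186, 184, 215, 237
[... 1400 characters left out ...]
187, 185, 204, 227, 232, 214, 211, 211, 240, 244, 237, 218, 209, 208, 196, 156, 147]
31 30 [116, 130, 128, 121, 138, 163, 191, 212, 225, 227, 224, 218, 210, 213, 210, 196, 187, 183, 187, 188, 180, 165, 189, 184, 182, 182, 188, 212, 213, 212] [220, 225, 225, 223, 207, 183, 151, 129, 118, 120, 126, 137, 130, 120, 116, 124, 132, 185, 137, 104, 160, 199, 151, 145, 139, 130, 126, 122, 121, 120]
32 26 [125, 123, 145, 182, 214, 217, 191, 169, 160, 149, 132, 117, 128, 122, 120, 131, 131, 125, 124, 125, 125, 127, 124, 123, 122, 127, 125, 116, 121, 130] [127, 140, 154, 180, 208, 226, 220, 195, 141, 108, 148, 128, 112, 121, 127, 129, 127, 134, 132, 124, 142, 148, 116, 122, 126, 127, 125, 121, 115, 124]
```

```bash
python3 - <<'E'
from cf import *
T,S=np.load("top2.npy"),np.load("side2.npy");O=[]
for d,im,c,w,h in((snap("top"),T,(473.2,-64.1),32,32),(snap("side"),S,(474,-64.5),32,32)):
    k=12.5;u=np.int32(proj(d,[*c,30])[0]);x,y=u-[w//2,h//2]
    a=np.clip((im[y:y+h,x:x+w,::-1]-70)/185,0,1)**1.3*255
    o=cv2.resize(np.uint8(a),None,fx=k,fy=k,interpolation=cv2.INTER_LANCZOS4)
    for t in range(0,360,30):
        q=(proj(d,[c[0]+35*np.cos(np.radians(t)),c[1]+35*np.sin(np.radians(t)),36])[0]-[x,y]+.5)*k
        cv2.putText(o,str(t),(int(q[0])-9,int(q[1])+4),0,.33,(0,0,255),1,cv2.LINE_AA)
    O.append(o)
cv2.imwrite("pics/z1.png",np.hstack(O))
E
```

```text
(no output)
```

View pics/z1.png

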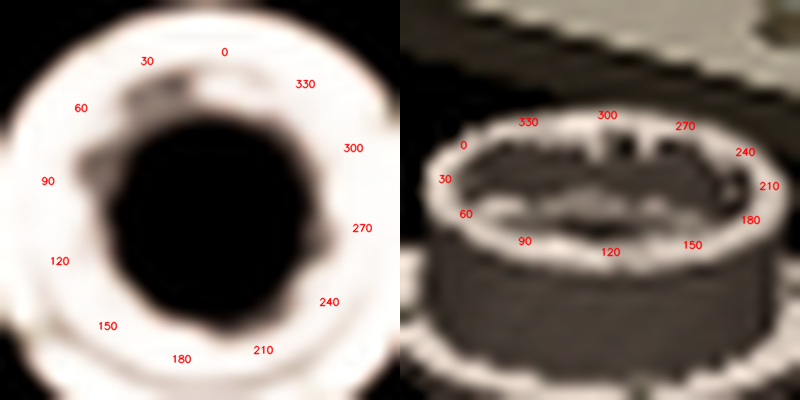

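Request:
{"name": "play_rows", "arguments": {"motion": [[[0,0,-0.3,0,0,5],[0,0,-0.3,0,0,10],[0,0,-0.3,0,0,15],[0,0,-0.3,0,0,15],[0,0,-0.3,0,0,15]]]}}

```text
time: 20.8
tool_pos: [473.2, -63.5, 51.5]
tcp_rot: [180.0, -0.0, -148.9]
ft_force: [-0.7, -0.2, -0.8]
finger_gap: 38.8
grip_force: 62.3
```

```bash
python3 go.py 472.7 -64.4 49 211
```

```text
[473.2 -63.5  51.5] [ 180.    -0.  -148.9] 38.8 62.3 [-0.7 -0.2 -0.8] t 20.8
[ 0.09 -0.05  0.25] [ 0.  -0.   0.1]
```

Request:
{"name": "play_rows", "arguments": {"motion": [[[0.09,-0.05,0,0,0,0],[0.09,-0.05,0.25,0,0,0],[0.09,-0.05,0.25,0,0,0]]]}}

```text
time: 21.1
tool_pos: [473.2, -64.6, 49.6]
tcp_rot: [-180.0, 0.0, -149.0]
ft_force: [-1.3, 0.8, 2.8]
finger_gap: 38.7
grip_force: 62.7
```

Request:
{"name": "play_rows", "arguments": {"motion": [[[0,-0.1,0,0,0,0],[0,-0.2,0,0,0,0],[0,-0.2,0,0,0,0]]]}}

```text
time: 21.4
tool_pos: [474.2, -66.0, 49.6]
tcp_rot: [180.0, 0.0, -149.0]
ft_force: [-1.1, 2.7, 3.9]
finger_gap: 38.7
grip_force: 62.9
```

Request:
{"name": "play_rows", "arguments": {"motion": [[[0,0.1,0,0,0,0],[0,0.2,0,0,0,0],[0,0.3,0,0,0,0],[0,0.4,0,0,0,0],[0,0.4,0,0,0,0]]]}}

```text
time: 21.9
tool_pos: [472.3, -62.9, 49.6]
tcp_rot: [-180.0, 0.0, -149.0]
ft_force: [0.4, -1.7, 4.4]
finger_gap: 38.7
grip_force: 62.8
```

```bash
python3 - <<'E'
from h import *
s=sensors.sense();print(np.round(s["tool_pos"],1),np.round(s["ft_force"],1),np.round(s["wrist_torque"],2),np.round(s["tcp_rot"],1))
E
```

```text
[472.3 -62.9  49.6] [ 0.4 -1.7  4.4] [-0.33 -0.18 -0.06] [-180.    0. -149.]
```

No drop from shifting; scanning yaw clockwise under light contact.

Request:
{"name": "play_rows", "arguments": {"motion": [[[-0.03,-0.13,0,0,0,0],[-0.03,-0.13,0,0,0,6],[-0.03,-0.13,0,0,0,12]]]}}

```text
time: 22.2
tool_pos: [472.9, -63.5, 49.5]
tcp_rot: [180.0, 0.0, -161.2]
ft_force: [-0.5, 0.9, 4.9]
finger_gap: 38.8
grip_force: 63.1
```

Request:
{"name": "play_rows", "arguments": {"motion": [[[0,0,0,0,0,6],[0,0,0,0,0,12]]]}}

```text
time: 22.4
tool_pos: [472.9, -63.6, 49.5]
tcp_rot: [180.0, 0.0, -173.2]
ft_force: [0.0, -0.2, 4.1]
finger_gap: 38.6
grip_force: 62.9
```

Request:
{"name": "play_rows", "arguments": {"motion": [[[0,0,0,0,0,6],[0,0,0,0,0,12]]]}}

```text
time: 22.6
tool_pos: [472.2, -63.4, 48.7]
tcp_rot: [180.0, -0.1, 174.8]
ft_force: [-0.0, -0.1, -1.2]
finger_gap: 38.3
grip_force: 62.3
```

Request:
{"name": "play_rows", "arguments": {"motion": [[[0,0,0,0,0,6],[0,0,0,0,0,12]]]}}

```text
time: 22.8
tool_pos: [472.1, -63.5, 48.8]
tcp_rot: [-180.0, -0.1, 162.8]
ft_force: [-0.6, -0.4, 6.7]
finger_gap: 38.9
grip_force: 63.3
```

Request:
{"name": "play_rows", "arguments": {"motion": [[[0,0,0,0,0,6],[0,0,0,0,0,12]]]}}

```text
time: 23.0
tool_pos: [473.0, -63.5, 49.5]
tcp_rot: [180.0, -0.0, 150.8]
ft_force: [-0.2, 0.2, 5.6]
finger_gap: 38.6
grip_force: 63.0
```

Request:
{"name": "play_rows", "arguments": {"motion": [[[0,0,0,0,0,6],[0,0,0,0,0,12]]]}}

```text
time: 23.2
tool_pos: [473.1, -63.5, 49.6]
tcp_rot: [180.0, -0.0, 138.8]
ft_force: [0.6, 0.1, 4.7]
finger_gap: 38.7
grip_force: 63.0
```

```bash
python3 - <<'E'
from h import *
s=sensors.sense();print(np.round(s["tool_pos"],1),np.round(s["ft_force"],1),np.round(s["wrist_torque"],2),np.round(s["tcp_rot"],1))
E
```

```text
[473.1 -63.5  49.6] [0.6 0.1 4.7] [ 0.12 -0.04  0.1 ] [180.   -0.  138.8]
```

Found it: at yaw 175° the ring dropped, so the notches are at about 171°/351° (the bright recess at "0–330" in the top tile). Returning there.

Request:
{"name": "play_rows", "arguments": {"motion": [[[0,0,-0.15,0,0,-8],[0,0,-0.15,0,0,-16],[0,0,-0.15,0,0,-24],[0,0,-0.15,0,0,-32],[0,0,-0.15,0,0,-32]]]}}

```text
time: 23.7
tool_pos: [471.9, -63.3, 49.9]
tcp_rot: [180.0, -0.1, 171.1]
ft_force: [0.7, 0.4, -0.4]
finger_gap: 38.7
grip_force: 62.4
```

Request:
{"name": "play_rows", "arguments": {"motion": [[[0,0,0.15,0,0,0],[0,0,0.2,0,0,0],[0,0,0.25,0,0,0],[0,0,0.25,0,0,0]]]}}

```text
time: 24.1
tool_pos: [472.6, -63.5, 48.1]
tcp_rot: [180.0, -0.0, 170.9]
ft_force: [0.0, 2.6, -0.1]
finger_gap: 38.4
grip_force: 62.3
```

```bash
python3 - <<'E'
from h import *
s=sensors.sense();print(np.round(s["tool_pos"],1),np.round(s["ft_force"],1),np.round(s["wrist_torque"],2),np.round(s["tcp_rot"],1))
E
```

```text
[472.6 -63.5  48.1] [ 0.   2.6 -0.1] [0.24 0.07 0.04] [180.   -0.  170.9]
```

Request:
{"name": "play_rows", "arguments": {"motion": [[[0,0.04,0.1,0,0,0],[0,0.04,0.2,0,0,0],[0,0.04,0.3,0,0,0],[0,0.04,0.3,0,0,0]]]}}

```text
time: 24.5
tool_pos: [472.9, -63.3, 45.1]
tcp_rot: [180.0, -0.0, 171.0]
ft_force: [-0.7, 0.7, -0.7]
finger_gap: 38.7
grip_force: 62.3
```

Request:
{"name": "play_rows", "arguments": {"motion": [[[0,0,0.1,0,0,0],[0,0,0.2,0,0,0],[0,0,0.2,0,0,0]]]}}

```text
time: 24.8
tool_pos: [472.9, -63.4, 43.2]
tcp_rot: [-180.0, -0.0, 171.0]
ft_force: [0.3, 1.0, 0.1]
finger_gap: 38.7
grip_force: 62.3
```

Request:
{"name": "play_rows", "arguments": {"motion": [[[0,0,0.1,0,0,0],[0,0,0.2,0,0,0],[0,0,0.2,0,0,0]]]}}

```text
time: 25.1
tool_pos: [472.8, -63.4, 41.1]
tcp_rot: [-180.0, -0.0, 171.0]
ft_force: [-0.5, 0.7, -1.1]
finger_gap: 39.0
grip_force: 62.3
```

Request:
{"name": "play_rows", "arguments": {"motion": [[[0,0,0.1,0,0,0],[0,0,0.15,0,0,0],[0,0,0.15,0,0,0]]]}}

```text
time: 25.4
tool_pos: [472.9, -63.4, 39.7]
tcp_rot: [-180.0, -0.0, 171.0]
ft_force: [-0.6, 0.6, -0.4]
finger_gap: 38.6
grip_force: 62.3
```

Request:
{"name": "play_rows", "arguments": {"motion": [[[0,0,0.05,0,0,0],[0,0,0.05,0,0,4],[0,0,0.06,0,0,8],[0,0,0.08,0,0,12]]]}}

```text
time: 25.8
tool_pos: [473.2, -63.5, 39.1]
tcp_rot: [-180.0, 0.0, 158.8]
ft_force: [-0.9, 0.9, 0.4]
finger_gap: 38.7
grip_force: 62.4
```

```bash
python3 - <<'E'
from h import *
s=sensors.sense();print(np.round(s["tool_pos"],1),np.round(s["ft_force"],1),np.round(s["wrist_torque"],2),np.round(s["tcp_rot"],1))
E
```

```text
[473.2 -63.5  39.1] [-0.9  0.9  0.4] [0.15 0.14 0.07] [-180.     0.   158.8]
```

Request:
{"name": "play_rows", "arguments": {"motion": [[[0,0,0.02,0,0,4],[0,0,0.03,0,0,8],[0,0,0.05,0,0,12]]]}}

```text
time: 26.1
tool_pos: [473.1, -63.2, 38.7]
tcp_rot: [180.0, 0.0, 146.8]
ft_force: [-0.5, 2.3, 1.3]
finger_gap: 38.4
grip_force: 62.5
```

```bash
python3 - <<'E'
from h import *
s=sensors.sense();print(np.round(s["tool_pos"],1),np.round(s["ft_force"],1),np.round(s["wrist_torque"],2),np.round(s["tcp_rot"],1))
E
```

```text
[473.1 -63.2  38.7] [-0.5  2.3  1.3] [0.45 0.09 0.1 ] [180.    0.  146.8]
```

Request:
{"name": "play_rows", "arguments": {"motion": [[[0,0.02,0.02,0,0,4],[0,0.02,0.04,0,0,8],[0,0.02,0.06,0,0,12],[0,0.02,0.07,0,0,16]]]}}

```text
time: 26.5
tool_pos: [473.4, -62.7, 38.0]
tcp_rot: [179.9, -0.0, 130.8]
ft_force: [2.1, 3.0, -0.4]
finger_gap: 38.7
grip_force: 62.3
```

Request:
{"name": "play_rows", "arguments": {"motion": [[[0,0,0.02,0,0,4],[0,0,0.04,0,0,8],[0,0,0.05,0,0,12],[0,0,0.05,0,0,16]]]}}

```text
time: 26.9
tool_pos: [473.6, -62.6, 37.7]
tcp_rot: [179.9, -0.0, 114.9]
ft_force: [0.3, 3.2, 0.5]
finger_gap: 38.9
grip_force: 62.5
```

```bash
python3 - <<'E'
from h import *
s=sensors.sense();print(np.round(s["tool_pos"],1),np.round(s["ft_force"],1),np.round(s["wrist_torque"],2),np.round(s["tcp_rot"],1))
E
```

```text
[473.6 -62.6  37.7] [0.3 3.2 0.5] [ 0.62 -0.09  0.14] [179.9  -0.  114.9]
```

Continue toward the stop (about 102°), in small steps.

Request:
{"name": "play_rows", "arguments": {"motion": [[[0,0,0.01,0,0,3],[0,0,0.02,0,0,6],[0,0,0.02,0,0,9]]]}}

```text
time: 27.2
tool_pos: [473.7, -62.7, 37.6]
tcp_rot: [179.9, -0.0, 105.9]
ft_force: [-2.7, 3.3, 5.5]
finger_gap: 38.6
grip_force: 63.1
```

```bash
cat > st.py <<'E'
from h import *
s=sensors.sense();print(np.round(s["tool_pos"],1),np.round(s["ft_force"],1),np.round(s["wrist_torque"],2),np.round(s["tcp_rot"],1),round(s["finger_gap"],1),round(s["time"],1))
E
python3 st.py
```

```text
[473.7 -62.7  37.6] [-2.7  3.3  5.5] [0.51 0.75 0.33] [179.9  -0.  105.9] 38.6 27.2
```

Request:
{"name": "play_rows", "arguments": {"motion": [[[0,0,0,0,0,2],[0,0,0,0,0,4],[0,0,0,0,0,4]]]}}

```text
time: 27.5
tool_pos: [473.3, -62.5, 37.6]
tcp_rot: [180.0, -0.0, 102.1]
ft_force: [-2.5, 6.2, 6.0]
finger_gap: 39.0
grip_force: 66.0
```

```bash
python3 st.py
```

```text
[473.3 -62.5  37.6] [-2.5  6.2  6. ] [0.92 0.5  1.33] [180.   -0.  102.1] 39.0 27.5
```

Request:
{"name": "play_rows", "arguments": {"motion": [[[0,0,0,0,0,2],[0,0,0,0,0,4],[0,0,0,0,0,4]]]}}

```text
time: 27.8
tool_pos: [473.1, -62.3, 37.1]
tcp_rot: [180.0, -0.0, 98.2]
ft_force: [1.0, 4.8, -0.4]
finger_gap: 38.6
grip_force: 82.4
```

```bash
python3 st.py
```

```text
[473.1 -62.3  37.1] [ 1.   4.8 -0.4] [ 1.02 -0.06  2.73] [180.   -0.   98.2] 38.6 27.8
```

At the stop (torque rising to 2.7 N·m). Relax, release, rise, look.

Request:
{"name": "play_rows", "arguments": {"motion": [[[0,0,0,0,0,-3],[0,0,0,0,0,-5],[0,0,0,0,0,-5]]]}}

```text
time: 28.1
tool_pos: [473.2, -62.6, 37.5]
tcp_rot: [180.0, -0.1, 103.1]
ft_force: [-2.1, 5.1, 5.2]
finger_gap: 38.9
grip_force: 70.4
```

Request:
{"name": "play_rows", "arguments": {"motion": [[[0,0,0,0,0,0],[0,0,0,0,0,0],[0,0,0,0,0,0]]], "jaw": 0.75}}

```text
time: 28.4
tool_pos: [473.2, -63.4, 37.1]
tcp_rot: [180.0, 0.0, 103.0]
ft_force: [-0.1, 0.2, 0.2]
finger_gap: 63.8
grip_force: 0.0
```

Request:
{"name": "play_rows", "arguments": {"motion": [[[0,0,-3,0,0,0],[0,0,-7,0,0,0],[0,0,-11,0,0,0],[0,0,-11,0,0,0]]]}}

```text
time: 28.8
tool_pos: [477.1, -64.3, 153.7]
tcp_rot: [179.5, 0.3, 103.0]
ft_force: [1.1, 0.0, 0.8]
finger_gap: 63.9
grip_force: 0.0
```

```bash
python3 - <<'E'
from fit import *
d=snap("side");im=d["pixels"]
go2=lambda g:(g[:,:,0]-g[:,:,2]>28)
B=[(p,max(a,12)+24,b+24) for p,a,b in RING[2:]]   # collar above rim: z 36..56
for dz in(-2,0,2,4): print(dz,np.round(fit([(d,im,go2)],[(p,36,b+dz) for p,a,b in B],(473.2,-63.6),rad=24),2))
c=np.array((473.5,-63.6));q=np.int32(proj(d,[*c,45])[0]);x,y=q-[32,27]
o=cv2.resize(im[y:y+54,x:x+64,::-1],None,fx=11,fy=11,interpolation=cv2.INTER_CUBIC)
for z in(36,56): draw(o,d,(lambda g:np.vstack([g[:6],g[:1]]))(poly(RING[2][0],z,z,c,np.radians(103))),x,y,11,(0,255,0))
cv2.imwrite("pics/r2.png",o)
E
python3 go.py 499.6 -229.7 150 103
```

```text
-2 [ 4.7100e+02 -5.8530e+01  1.0847e+02  1.9000e-01]
0 [ 4.7081e+02 -5.8870e+01  5.0710e+01  1.4000e-01]
2 [ 4.7048e+02 -5.7360e+01  1.6948e+02  9.0000e-02]
4 [ 4.6914e+02 -5.5110e+01  1.6854e+02  7.0000e-02]
[475.6 -64.  150.7] [179.6   0.2 103. ] 64.0 0.0 [ 0.9 -0.1 -0.2] t 28.9
[-16.69  -1.39   0.12] [ 0.4  0.2 -0. ]
```

View pics/r2.png

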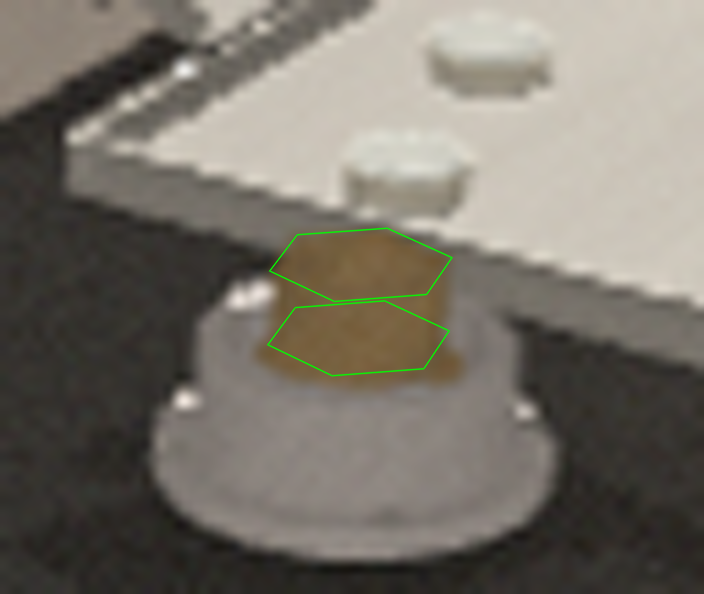

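The ring collar top matches the 56 mm overlay and the ring sits down in the mouth (brown to (360,385)), so it is home. One small lens has shifted: it was at crop (560,190) and is now at (405,185). Recomputing.

```bash
python3 - <<'E'
from h import *
d=snap("side")
c=np.array((473.5,-63.6));q=np.int32(proj(d,[*c,45])[0]);x,y=q-[32,27]
for p in [(560.1,-298.6),(499.6,-229.7),(491.1,-358.1),(433.1,-288.9)]:
    print(p,((proj(d,[*p,16])[0]-[x,y]+.5)*11-.5).round())
for u in((407,157),(489,45)): print(u,unproj(d,((u[0]+.5)/11-.5+x,(u[1]+.5)/11-.5+y),16).round(1))
E
```

```text
(560.1, -298.6) [494.  39.]
(499.6, -229.7) [570. 164.]
(491.1, -358.1) [798.  24.]
(433.1, -288.9) [881. 146.]
(407, 157) [ 539.7 -209.5   16. ]
(489, 45) [ 559.2 -293.9   16. ]
```

Request:
{"name": "play_rows", "arguments": {"motion": [[[-4.2,-1.8,0,0,0,0],[-8.4,-3.6,0,0,0,0],[-12.6,-5.4,0,0,0,0],[-16.8,-7.2,0,0,0,0],[-21,-9,0,0,0,0]]]}}

```text
time: 29.4
tool_pos: [431.0, -289.1, 144.9]
tcp_rot: [-179.9, -0.1, 103.0]
ft_force: [1.9, -0.2, -0.2]
finger_gap: 64.1
grip_force: 0.0
```

Request:
{"name": "play_rows", "arguments": {"motion": [[[0,0,2,0,0,0],[0,0,5,0,0,0],[0,0,7,0,0,0],[0,0,7,0,0,0],[0,0,7,0,0,0]]]}}

```text
time: 29.9
tool_pos: [431.6, -287.3, 75.8]
tcp_rot: [-179.9, -0.1, 103.0]
ft_force: [-0.2, -0.8, 0.4]
finger_gap: 64.4
grip_force: 0.0
```

```bash
python3 go.py 433.1 -288.9 6 103
```

```text
[ 431.6 -287.3   75.8] [-1.799e+02 -1.000e-01  1.030e+02] 64.4 0.0 [-0.2 -0.8  0.4] t 29.9
[-0.2   0.12  6.98] [-0.1 -0.1 -0. ]
```

Request:
{"name": "play_rows", "arguments": {"motion": [[[-0.2,0.1,2.5,0,0,0],[-0.2,0.1,5,0,0,0],[-0.2,0.1,6.6,0,0,0],[-0.2,0.1,6.9,0,0,0],[-0.2,0.1,6.9,0,0,0]]]}}

```text
time: 30.4
tool_pos: [434.4, -289.9, 8.8]
tcp_rot: [180.0, 0.0, 103.0]
ft_force: [0.3, -0.2, 1.3]
finger_gap: 64.3
grip_force: 0.0
```

Request:
{"name": "play_rows", "arguments": {"motion": [[[0,0,0,0,0,0],[0,0,0,0,0,0],[0,0,0,0,0,0],[0,0,0,0,0,0]]], "jaw": 0.15, "squeeze": 45}}

```text
time: 30.8
tool_pos: [435.1, -290.6, 10.0]
tcp_rot: [179.9, 0.1, 103.0]
ft_force: [-0.9, 1.3, 7.1]
finger_gap: 31.0
grip_force: 43.9
```

Request:
{"name": "play_rows", "arguments": {"motion": [[[0,0,-3,0,0,0],[0,0,-7,0,0,0],[0,0,-11,0,0,0],[0,0,-13,0,0,0]]]}}

```text
time: 31.2
tool_pos: [435.8, -291.2, 143.2]
tcp_rot: [179.8, 0.3, 103.0]
ft_force: [0.8, -0.6, 0.5]
finger_gap: 30.9
grip_force: 44.6
```

```bash
python3 go.py 480 190 140 103
```

```text
[ 435.8 -291.2  143.2] [179.8   0.3 103. ] 30.9 44.6 [ 0.8 -0.6  0.5] t 31.2
[45.89 15.13  0.14] [0.2 0.3 0. ]
```

Request:
{"name": "play_rows", "arguments": {"motion": [[[4.6,1.5,0,0,0,0],[9.2,3,0,0,0,0],[13.8,4.5,0,0,0,0],[18.4,6,0,0,0,0],[23,7.5,0,0,0,0]]]}}

```text
time: 31.7
tool_pos: [455.6, -47.1, 139.1]
tcp_rot: [179.9, 0.0, 103.0]
ft_force: [1.3, 0.9, -0.3]
finger_gap: 31.0
grip_force: 44.6
```

Request:
{"name": "play_rows", "arguments": {"motion": [[[4.6,1.5,0,0,0,0],[9.2,3,0,0,0,0],[13.8,4.5,0,0,0,0],[18.4,6,0,0,0,0],[22.8,7.6,0,0,0,0]]]}}

```text
time: 32.2
tool_pos: [478.2, 192.8, 139.2]
tcp_rot: [179.9, -0.0, 103.0]
ft_force: [1.6, -0.2, 0.2]
finger_gap: 31.1
grip_force: 44.6
```

Request:
{"name": "play_rows", "arguments": {"motion": [[[0,0,3,0,0,0],[0,0,6,0,0,0],[0,0,8,0,0,0],[0,0,8,0,0,0]]]}}

```text
time: 32.6
tool_pos: [475.7, 190.0, 55.4]
tcp_rot: [-179.7, 0.0, 103.0]
ft_force: [-0.0, -0.6, -1.1]
finger_gap: 30.5
grip_force: 44.7
```

```bash
python3 go.py 480 190 10.5 103
python3 - <<'E'
from cf import *
L=[snap("top") for _ in range(5)];d=L[0];T=np.mean([l["pixels"].astype(float) for l in L],0);np.save("top3.npy",T)
# lens detector: correlate local edge darkness with projected rim circle
g=cv2.GaussianBlur(np.float32(T.mean(2)),(0,0),.5)
def score(c,r=17):
    P=np.float32(proj(d,circ(c,r,14,40)));Q=np.float32(proj(d,circ(c,r+7,14,40)))
    s=lambda p:cv2.remap(g,p[None,:,0],p[None,:,1],cv2.INTER_LINEAR)[0]
    return np.mean(s(Q)-s(P))-1*np.std(s(P))*.3
X,Y=np.arange(400,600,2.),np.arange(-400,-190,2.)
M=np.array([[score((x,y)) for y in Y] for x in X])
for _ in range(5):
    i,j=np.unravel_index(M.argmax(),M.shape);R=minimize(lambda p:-score(p),(X[i],Y[j]),method="Nelder-Mead");print(R.x.round(1),round(-R.fun,1))
    M[(np.hypot(X[:,None]-X[i],Y[None]-Y[j])<25)]=-99
o=np.uint8(np.clip((T[165:275,325:450,::-1]-130)/125,0,1)*255);cv2.imwrite("pics/t3.png",cv2.resize(o,None,fx=5.4,fy=5.4,interpolation=cv2.INTER_CUBIC))
E
```

```text
[475.7 190.   55.4] [-179.7    0.   103. ] 30.5 44.7 [-0.  -0.6 -1.1] t 32.6
[-0.09  0.45  4.48] [-0.3  0.   0. ]
[ 559.5 -299.3] 9.2
[ 491.3 -357.9] 8.4
[ 538.2 -211.3] 6.5
[ 433.6 -202.7] 0.6
[ 432.7 -231.8] 0.5
```

View pics/t3.png

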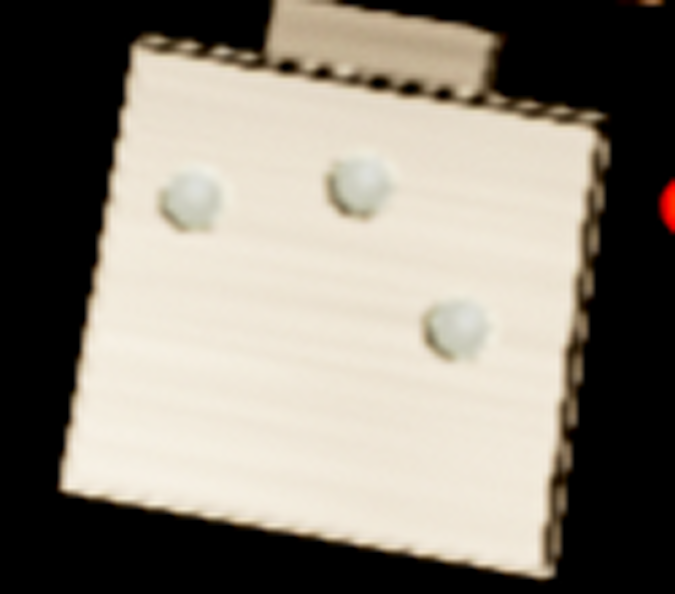

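Three small lenses remain in the tray: crop (191,200), (360,185) and (456,328). Code puts them at (538,-211), (559.5,-299) and (491,-358). Placing the first.

Request:
{"name": "play_rows", "arguments": {"motion": [[[-0.1,0.2,2,0,0,0],[-0.1,0.2,4,0,0,0],[-0.1,0.2,4,0,0,0],[-0.1,0.2,4,0,0,0]]]}}

```text
time: 33.25
tool_pos: [480.7, 189.9, 19.0]
tcp_rot: [180.0, -0.0, 103.0]
ft_force: [-0.1, -0.4, 0.6]
finger_gap: 31.2
grip_force: 44.7
```

Request:
{"name": "play_rows", "arguments": {"motion": [[[0,0,0,0,0,0],[0,0,0,0,0,0]]]}}

```text
time: 33.45
tool_pos: [481.5, 190.2, 19.6]
tcp_rot: [179.9, -0.0, 103.0]
ft_force: [-0.3, 1.2, 0.5]
finger_gap: 31.0
grip_force: 44.7
```

Request:
{"name": "play_rows", "arguments": {"motion": [[[0,0,0.5,0,0,0],[0,0,0.9,0,0,0],[0,0,0.9,0,0,0],[0,0,0.9,0,0,0]]]}}

```text
time: 33.85
tool_pos: [480.5, 190.0, 9.1]
tcp_rot: [180.0, -0.0, 103.0]
ft_force: [0.4, 0.7, 1.1]
finger_gap: 30.7
grip_force: 44.8
```

Request:
{"name": "play_rows", "arguments": {"motion": [[[0,0,0,0,0,0],[0,0,0,0,0,0],[0,0,0,0,0,0]]], "jaw": 0.7}}

```text
time: 34.15
tool_pos: [480.1, 189.9, 8.9]
tcp_rot: [-180.0, 0.0, 103.0]
ft_force: [0.4, -0.2, -0.9]
finger_gap: 60.0
grip_force: 0.0
```

Request:
{"name": "play_rows", "arguments": {"motion": [[[0,0,-3,0,0,0],[0,0,-7,0,0,0],[0,0,-11,0,0,0],[0,0,-13,0,0,0]]]}}

```text
time: 34.55
tool_pos: [482.0, 190.4, 143.2]
tcp_rot: [179.7, -0.0, 103.0]
ft_force: [1.5, 1.4, -0.1]
finger_gap: 59.9
grip_force: 0.0
```

```bash
python3 go.py 538.2 -211.3 140 103
```

```text
[482.  190.4 143.2] [179.7  -0.  103. ] 59.9 0.0 [ 1.5  1.4 -0.1] t 34.5
[-40.41  -3.56   0.29] [ 0.3 -0.   0. ]
```

Request:
{"name": "play_rows", "arguments": {"motion": [[[-4.5,-0.4,0,0,0,0],[-9,-0.8,0,0,0,0],[-13.5,-1.2,0,0,0,0],[-18,-1.6,0,0,0,0],[-22.5,-2,0,0,0,0]]]}}

```text
time: 35.05
tool_pos: [511.3, -35.5, 139.2]
tcp_rot: [180.0, 0.0, 103.0]
ft_force: [1.8, -0.2, -0.2]
finger_gap: 59.7
grip_force: 0.0
```

Request:
{"name": "play_rows", "arguments": {"motion": [[[-4.5,-0.4,0,0,0,0],[-9,-0.8,0,0,0,0],[-13.5,-1.2,0,0,0,0],[-17.9,-1.4,0,0,0,0],[-17.9,-1.4,3,0,0,0]]]}}

```text
time: 35.55
tool_pos: [541.5, -218.3, 113.7]
tcp_rot: [179.6, 0.5, 102.7]
ft_force: [0.7, 0.1, 0.7]
finger_gap: 60.0
grip_force: 0.0
```

Request:
{"name": "play_rows", "arguments": {"motion": [[[0,0,3,0,0,0],[0,0,6,0,0,0],[0,0,7,0,0,0],[0,0,7,0,0,0],[0,0,7,0,0,0]]]}}

```text
time: 36.05
tool_pos: [538.8, -211.6, 40.4]
tcp_rot: [179.9, 0.0, 103.0]
ft_force: [0.8, -0.2, 0.1]
finger_gap: 59.5
grip_force: 0.0
```

Request:
{"name": "play_rows", "arguments": {"motion": [[[0,0,0,0,0,0],[0,0,0,0,0,0]]]}}

```text
time: 36.25
tool_pos: [539.3, -211.9, 41.0]
tcp_rot: [179.9, 0.1, 103.0]
ft_force: [-0.1, 0.8, 0.3]
finger_gap: 59.7
grip_force: 0.0
```

```bash
python3 go.py 538.2 -211.3 10.5 103
```

```text
[ 539.3 -211.9   41. ] [1.799e+02 1.000e-01 1.030e+02] 59.7 0.0 [-0.1  0.8  0.3] t 36.2
[ 0.09 -0.1   3.05] [0.1 0.1 0. ]
```

Request:
{"name": "play_rows", "arguments": {"motion": [[[0,0,1.5,0,0,0],[0,0,2.6,0,0,0],[0,0,2.9,0,0,0],[0,0,2.9,0,0,0],[0,0,2.9,0,0,0]]]}}

```text
time: 36.75
tool_pos: [537.9, -211.3, 9.9]
tcp_rot: [-180.0, -0.0, 103.0]
ft_force: [0.5, -0.1, 0.1]
finger_gap: 59.7
grip_force: 0.0
```

Request:
{"name": "play_rows", "arguments": {"motion": [[[0,0,0,0,0,0],[0,0,0,0,0,0],[0,0,0,0,0,0],[0,0,0,0,0,0]]], "jaw": 0.15, "squeeze": 45}}

```text
time: 37.15
tool_pos: [538.7, -211.7, 11.0]
tcp_rot: [179.9, 0.1, 103.0]
ft_force: [-1.2, 0.7, 5.4]
finger_gap: 30.5
grip_force: 44.3
```

Request:
{"name": "play_rows", "arguments": {"motion": [[[0,0,-3,0,0,0],[0,0,-7,0,0,0],[0,0,-11,0,0,0],[0,0,-13,0,0,0]]]}}

```text
time: 37.55
tool_pos: [539.8, -212.2, 144.4]
tcp_rot: [179.8, 0.2, 103.0]
ft_force: [0.9, 0.2, -0.3]
finger_gap: 30.7
grip_force: 44.5
```

```bash
python3 go.py 560 190 140 103
```

```text
[ 539.8 -212.2  144.4] [179.8   0.2 103. ] 30.7 44.5 [ 0.9  0.2 -0.3] t 37.5
[38.73 11.02  0.36] [0.2 0.2 0. ]
```

Request:
{"name": "play_rows", "arguments": {"motion": [[[4.3,1.2,0,0,0,0],[8.6,2.4,0,0,0,0],[12.9,3.6,0,0,0,0],[17.2,4.8,0,0,0,0],[21.5,6,0,0,0,0]]]}}

```text
time: 38.05
tool_pos: [547.9, 13.3, 140.1]
tcp_rot: [180.0, 0.0, 103.0]
ft_force: [1.6, 0.5, -0.4]
finger_gap: 31.0
grip_force: 44.6
```

Request:
{"name": "play_rows", "arguments": {"motion": [[[4.3,1.2,0,0,0,0],[8.6,2.4,0,0,0,0],[12.9,3.6,0,0,0,0],[17.2,5.1,0,0,0,0],[17.2,5.1,3,0,0,0]]]}}

```text
time: 38.55
tool_pos: [562.4, 197.1, 114.8]
tcp_rot: [179.4, -0.1, 103.3]
ft_force: [0.4, -0.0, 0.3]
finger_gap: 30.8
grip_force: 44.6
```

Request:
{"name": "play_rows", "arguments": {"motion": [[[0,0,3,0,0,0],[0,0,6,0,0,0],[0,0,8,0,0,0],[0,0,8,0,0,0],[0,0,8,0,0,0]]]}}

```text
time: 39.05
tool_pos: [559.0, 190.6, 30.2]
tcp_rot: [-180.0, -0.0, 103.0]
ft_force: [0.2, -0.2, -0.2]
finger_gap: 30.9
grip_force: 44.6
```

Request:
{"name": "play_rows", "arguments": {"motion": [[[0,0,0,0,0,0],[0,0,0,0,0,0]]]}}

```text
time: 39.25
tool_pos: [560.6, 191.0, 32.1]
tcp_rot: [179.8, -0.0, 103.0]
ft_force: [0.4, -0.6, -0.3]
finger_gap: 30.7
grip_force: 44.6
```

```bash
python3 go.py 560 190 10 103
```

```text
[560.6 191.   32.1] [179.8  -0.  103. ] 30.7 44.6 [ 0.4 -0.6 -0.3] t 39.2
[-0.08 -0.09  2.21] [ 0.2 -0.  -0. ]
```

Request:
{"name": "play_rows", "arguments": {"motion": [[[0,0,1.2,0,0,0],[0,0,1.9,0,0,0],[0,0,2.1,0,0,0],[0,0,2.1,0,0,0],[0,0,2.1,0,0,0]]]}}

```text
time: 39.75
tool_pos: [559.2, 190.7, 9.9]
tcp_rot: [-180.0, 0.0, 103.0]
ft_force: [-5.3, -1.0, 13.3]
finger_gap: 30.8
grip_force: 46.2
```

Request:
{"name": "play_rows", "arguments": {"motion": [[[0,0,0,0,0,0],[0,0,0,0,0,0],[0,0,0,0,0,0]]], "jaw": 0.7}}

```text
time: 40.05
tool_pos: [558.7, 190.5, 8.4]
tcp_rot: [-179.9, 0.0, 103.0]
ft_force: [-0.1, -0.2, -0.4]
finger_gap: 59.7
grip_force: 0.0
```

Request:
{"name": "play_rows", "arguments": {"motion": [[[0,0,-3,0,0,0],[0,0,-7,0,0,0],[0,0,-11,0,0,0],[0,0,-13,0,0,0]]]}}

```text
time: 40.45
tool_pos: [560.9, 191.1, 143.1]
tcp_rot: [179.7, -0.0, 103.0]
ft_force: [0.4, 0.1, -0.6]
finger_gap: 59.7
grip_force: 0.0
```

```bash
python3 go.py 559.5 -299.3 140 103
cat > chk.py <<'E'
from cf import *
# lens finder in top view over an area; args x0 x1 y0 y1 z
import sys
x0,x1,y0,y1,z=map(float,sys.argv[1:6])
L=[snap("top") for _ in range(3)];d=L[0];T=np.mean([l["pixels"].astype(float) for l in L],0)
g=cv2.GaussianBlur(np.float32(T.mean(2)),(0,0),.5)
def score(c,r=17):
    P=np.float32(proj(d,circ(c,r,z,40)));Q=np.float32(proj(d,circ(c,r+7,z,40)));I=np.float32(proj(d,circ(c,r-7,z,40)))
    s=lambda p:cv2.remap(g,p[None,:,0],p[None,:,1],cv2.INTER_LINEAR)[0]
    if z<13.5: return abs(np.mean(s(Q))-np.mean(s(I)))-.5*np.std(s(I))-.5*np.std(s(Q))
    return np.mean(s(Q)-s(P))-.3*np.std(s(P))
X,Y=np.arange(x0,x1,2.),np.arange(y0,y1,2.);M=np.array([[score((x,y)) for y in Y] for x in X])
for _ in range(6):
    i,j=np.unravel_index(M.argmax(),M.shape);R=minimize(lambda p:-score(p),(X[i],Y[j]),method="Nelder-Mead");print(R.x.round(1),round(-R.fun,1))
    M[(np.hypot(X[:,None]-X[i],Y[None]-Y[j])<25)]=-99
E
python3 chk.py 400 600 -400 -190 14
```

```text
[560.9 191.1 143.1] [179.7  -0.  103. ] 59.7 0.0 [ 0.4  0.1 -0.6] t 40.5
[-47.75 -11.17   0.25] [ 0.3 -0.   0. ]
[ 559.5 -299.1] 9.0
[ 491.4 -357.8] 8.3
[ 433.1 -201.2] 0.6
[ 433.2 -235.9] 0.5
[ 480.6 -204.4] 0.5
[ 480.5 -231.5] 0.4
```

Request:
{"name": "play_rows", "arguments": {"motion": [[[-4.4,-1,0,0,0,0],[-8.8,-2,0,0,0,0],[-13.2,-3,0,0,0,0],[-17.6,-4,0,0,0,0],[-22,-5,0,0,0,0]]]}}

```text
time: 41.1
tool_pos: [558.3, -36.4, 136.7]
tcp_rot: [-179.8, -0.1, 103.0]
ft_force: [1.2, 0.2, 0.4]
finger_gap: 59.8
grip_force: 0.0
```

Request:
{"name": "play_rows", "arguments": {"motion": [[[-4.4,-1,0,0,0,0],[-8.8,-2,0,0,0,0],[-13.2,-3,0,0,0,0],[-17.6,-4,0,0,0,0],[-22,-5,0,0,0,0]]]}}

```text
time: 41.6
tool_pos: [559.2, -261.7, 136.5]
tcp_rot: [-179.9, -0.1, 103.0]
ft_force: [0.4, 0.3, 0.5]
finger_gap: 59.6
grip_force: 0.0
```

Request:
{"name": "play_rows", "arguments": {"motion": [[[-3.7,-1,2,0,0,0],[-3.7,-1,6,0,0,0],[-3.7,-1,10,0,0,0],[-3.7,-1,10,0,0,0],[-3.7,-1,10,0,0,0]]]}}

```text
time: 42.1
tool_pos: [557.6, -297.7, 37.0]
tcp_rot: [-179.8, -0.2, 103.0]
ft_force: [0.5, 0.1, 0.6]
finger_gap: 59.4
grip_force: 0.0
```

Request:
{"name": "play_rows", "arguments": {"motion": [[[0,0,0,0,0,0],[0,0,0,0,0,0]]]}}

```text
time: 42.3
tool_pos: [561.1, -299.6, 42.1]
tcp_rot: [179.8, 0.2, 103.0]
ft_force: [0.5, 0.0, -0.0]
finger_gap: 59.4
grip_force: 0.0
```

```bash
python3 go.py 559.5 -299.3 11.5 103
```

```text
[ 561.1 -299.6   42.1] [179.8   0.2 103. ] 59.4 0.0 [ 0.5  0.  -0. ] t 42.3
[ 0.08 -0.16  3.06] [0.2 0.2 0. ]
```

Request:
{"name": "play_rows", "arguments": {"motion": [[[0,-0.1,1.5,0,0,0],[0,-0.1,2.6,0,0,0],[0,-0.1,2.8,0,0,0],[0,-0.1,2.8,0,0,0],[0,-0.1,2.8,0,0,0]]]}}

```text
time: 42.8
tool_pos: [558.3, -299.0, 11.0]
tcp_rot: [-180.0, -0.0, 103.0]
ft_force: [0.2, -1.2, 0.2]
finger_gap: 59.7
grip_force: 0.0
```

Request:
{"name": "play_rows", "arguments": {"motion": [[[0,0,0,0,0,0],[0,0,0,0,0,0],[0,0,0,0,0,0],[0,0,0,0,0,0]]], "jaw": 0.15, "squeeze": 45}}

```text
time: 43.2
tool_pos: [558.9, -299.4, 12.0]
tcp_rot: [179.9, 0.1, 103.0]
ft_force: [-0.8, 1.3, 4.7]
finger_gap: 30.7
grip_force: 44.2
```

Request:
{"name": "play_rows", "arguments": {"motion": [[[0,0,-3,0,0,0],[0,0,-7,0,0,0],[0,0,-11,0,0,0],[0,0,-13,0,0,0]]]}}

```text
time: 43.6
tool_pos: [559.9, -300.1, 145.6]
tcp_rot: [179.8, 0.2, 103.0]
ft_force: [0.4, -0.4, 0.2]
finger_gap: 30.5
grip_force: 44.5
```

```bash
python3 go.py 480 255 140 103
```

```text
[ 559.9 -300.1  145.6] [179.8   0.2 103. ] 30.5 44.5 [ 0.4 -0.4  0.2] t 43.6
[55.88  4.7   0.36] [0.2 0.2 0. ]
```

Request:
{"name": "play_rows", "arguments": {"motion": [[[4.6,0.4,0,0,0,0],[9.2,0.8,0,0,0,0],[13.8,1.2,0,0,0,0],[18.4,1.6,0,0,0,0],[23,2,0,0,0,0]]]}}

```text
time: 44.1
tool_pos: [525.4, -68.8, 141.0]
tcp_rot: [180.0, -0.0, 103.0]
ft_force: [1.0, 0.6, -0.1]
finger_gap: 30.2
grip_force: 44.6
```

Request:
{"name": "play_rows", "arguments": {"motion": [[[4.6,0.4,0,0,0,0],[9.2,0.8,0,0,0,0],[13.8,1.2,0,0,0,0],[18.4,1.6,0,0,0,0],[23,2,0,0,0,0]]]}}

```text
time: 44.6
tool_pos: [493.2, 159.9, 141.2]
tcp_rot: [180.0, 0.0, 103.0]
ft_force: [1.1, -0.1, -0.3]
finger_gap: 30.5
grip_force: 44.6
```

Request:
{"name": "play_rows", "arguments": {"motion": [[[4.6,0.4,0,0,0,0],[9.9,0.8,1,0,0,0],[9.9,0.8,5,0,0,0],[9.9,0.8,9,0,0,0],[9.9,0.8,10,0,0,0]]]}}

```text
time: 45.1
tool_pos: [475.3, 255.4, 36.0]
tcp_rot: [-179.5, 0.1, 103.1]
ft_force: [-0.6, 0.1, -0.8]
finger_gap: 30.6
grip_force: 44.6
```

Request:
{"name": "play_rows", "arguments": {"motion": [[[0,0,0,0,0,0],[0,0,0,0,0,0],[0,0,0,0,0,0],[0,0,0,0,0,0]]]}}

```text
time: 45.5
tool_pos: [481.1, 256.7, 43.3]
tcp_rot: [179.8, -0.0, 103.0]
ft_force: [0.3, 0.3, 0.8]
finger_gap: 30.6
grip_force: 44.6
```

```bash
python3 go.py 480 255 11 103
```

```text
[481.1 256.7  43.3] [179.8  -0.  103. ] 30.6 44.6 [0.3 0.3 0.8] t 45.5
[-0.15 -0.15  3.23] [ 0.2 -0.  -0. ]
```

Request:
{"name": "play_rows", "arguments": {"motion": [[[0,0,1.5,0,0,0],[0,0,2.6,0,0,0],[0,0,3,0,0,0],[0,0,3,0,0,0],[0,0,3,0,0,0]]]}}

```text
time: 46.0
tool_pos: [478.5, 256.0, 10.9]
tcp_rot: [-179.9, 0.0, 103.0]
ft_force: [-5.9, -4.0, 12.5]
finger_gap: 30.7
grip_force: 46.2
```

Request:
{"name": "play_rows", "arguments": {"motion": [[[0,0,0,0,0,0],[0,0,0,0,0,0],[0,0,0,0,0,0]]], "jaw": 0.7}}

```text
time: 46.3
tool_pos: [478.9, 256.2, 10.4]
tcp_rot: [-179.9, 0.0, 103.0]
ft_force: [-0.3, 1.0, 0.5]
finger_gap: 59.3
grip_force: 0.0
```

Request:
{"name": "play_rows", "arguments": {"motion": [[[0,0,-3,0,0,0],[0,0,-7,0,0,0],[0,0,-11,0,0,0],[0,0,-13,0,0,0]]]}}

```text
time: 46.7
tool_pos: [481.0, 257.1, 145.0]
tcp_rot: [179.7, -0.0, 103.0]
ft_force: [0.9, -0.3, 0.1]
finger_gap: 59.7
grip_force: 0.0
```

```bash
python3 go.py 491.4 -357.8 140 103;python3 chk.py 400 600 -400 -190 14 | head -3
```

```text
[481.  257.1 145. ] [179.7  -0.  103. ] 59.7 0.0 [ 0.9 -0.3  0.1] t 46.7
[-60.15 -12.82   0.39] [ 0.3 -0.  -0. ]
[ 491.4 -357.7] 8.4
[ 432.8 -232.9] 0.5
[ 433.4 -200. ] 0.5
```

Request:
{"name": "play_rows", "arguments": {"motion": [[[-4.6,-1,0,0,0,0],[-9.2,-2,0,0,0,0],[-13.8,-3,0,0,0,0],[-18.4,-4,0,0,0,0],[-23,-5,0,0,0,0]]]}}

```text
time: 47.35
tool_pos: [480.8, 19.5, 138.9]
tcp_rot: [-179.8, -0.0, 103.0]
ft_force: [0.3, -0.7, -0.4]
finger_gap: 59.6
grip_force: 0.0
```

Request:
{"name": "play_rows", "arguments": {"motion": [[[-4.6,-1,0,0,0,0],[-9.2,-2,0,0,0,0],[-13.8,-3,0,0,0,0],[-18.4,-4,0,0,0,0],[-23,-5,0,0,0,0]]]}}

```text
time: 47.85
tool_pos: [483.9, -215.7, 138.8]
tcp_rot: [-179.9, -0.1, 103.0]
ft_force: [0.6, 0.3, 0.6]
finger_gap: 59.6
grip_force: 0.0
```

Request:
{"name": "play_rows", "arguments": {"motion": [[[-4.6,-1,0,0,0,0],[-9.2,-2,0,0,0,0],[-13.9,-2.7,0,0,0,0],[-13.9,-2.7,0,0,0,0],[-13.9,-2.7,4,0,0,0]]]}}

```text
time: 48.35
tool_pos: [492.5, -359.6, 104.3]
tcp_rot: [179.7, 0.4, 102.9]
ft_force: [1.1, -0.9, 1.2]
finger_gap: 59.7
grip_force: 0.0
```

Request:
{"name": "play_rows", "arguments": {"motion": [[[0,0,3,0,0,0],[0,0,6,0,0,0],[0,0,6,0,0,0],[0,0,6,0,0,0],[0,0,6,0,0,0]]]}}

```text
time: 48.85
tool_pos: [491.2, -356.3, 42.7]
tcp_rot: [179.9, 0.1, 103.0]
ft_force: [-0.6, -0.5, 0.9]
finger_gap: 59.8
grip_force: 0.0
```

```bash
python3 go.py 491.4 -357.8 11.5 103
```

```text
[ 491.2 -356.3   42.7] [1.799e+02 1.000e-01 1.030e+02] 59.8 0.0 [-0.6 -0.5  0.9] t 48.9
[-0.15 -0.02  3.12] [0.1 0.1 0. ]
```

Request:
{"name": "play_rows", "arguments": {"motion": [[[-0.1,0,1.5,0,0,0],[-0.1,0,2.6,0,0,0],[-0.1,0,2.9,0,0,0],[-0.1,0,2.9,0,0,0],[-0.1,0,2.9,0,0,0]]]}}

```text
time: 49.35
tool_pos: [490.5, -356.8, 12.1]
tcp_rot: [-180.0, -0.0, 103.0]
ft_force: [-0.1, 0.4, 0.1]
finger_gap: 59.9
grip_force: 0.0
```

Request:
{"name": "play_rows", "arguments": {"motion": [[[0,0,0,0,0,0],[0,0,0,0,0,0],[0,0,0,0,0,0],[0,0,0,0,0,0]]], "jaw": 0.15, "squeeze": 45}}

```text
time: 49.75
tool_pos: [491.0, -357.2, 13.1]
tcp_rot: [180.0, 0.1, 103.0]
ft_force: [-0.6, 1.3, 5.7]
finger_gap: 30.0
grip_force: 44.0
```

Request:
{"name": "play_rows", "arguments": {"motion": [[[0,0,-3,0,0,0],[0,0,-7,0,0,0],[0,0,-11,0,0,0],[0,0,-13,0,0,0]]]}}

```text
time: 50.15
tool_pos: [492.1, -358.1, 146.7]
tcp_rot: [179.8, 0.3, 103.0]
ft_force: [0.6, -0.2, 0.0]
finger_gap: 29.9
grip_force: 44.5
```

```bash
python3 go.py 560 255 140 103
```

```text
[ 492.1 -358.1  146.7] [179.8   0.3 103. ] 29.9 44.5 [ 0.6 -0.2  0. ] t 50.1
[58.21 20.41  0.47] [ 0.2  0.3 -0. ]
```

Request:
{"name": "play_rows", "arguments": {"motion": [[[4.4,1.5,0,0,0,0],[8.8,3,0,0,0,0],[13.2,4.5,0,0,0,0],[17.6,6,0,0,0,0],[22,7.5,0,0,0,0]]]}}

```text
time: 50.65
tool_pos: [514.0, -123.8, 142.2]
tcp_rot: [180.0, 0.0, 103.0]
ft_force: [0.3, -1.1, -0.6]
finger_gap: 30.3
grip_force: 44.5
```

Request:
{"name": "play_rows", "arguments": {"motion": [[[4.4,1.5,0,0,0,0],[8.8,3,0,0,0,0],[13.2,4.5,0,0,0,0],[17.6,6,0,0,0,0],[22,7.5,0,0,0,0]]]}}

```text
time: 51.15
tool_pos: [537.7, 107.6, 142.3]
tcp_rot: [180.0, 0.0, 103.0]
ft_force: [0.9, -0.4, 0.2]
finger_gap: 29.9
grip_force: 44.5
```

Request:
{"name": "play_rows", "arguments": {"motion": [[[4.4,1.5,0,0,0,0],[8.8,3,0,0,0,0],[13.2,4.5,0,0,0,0],[14.2,5.5,1,0,0,0],[14.2,5.5,5,0,0,0]]]}}

```text
time: 51.65
tool_pos: [563.6, 260.7, 97.1]
tcp_rot: [179.4, -0.1, 103.2]
ft_force: [1.2, -0.7, -1.0]
finger_gap: 30.0
grip_force: 44.5
```

Request:
{"name": "play_rows", "arguments": {"motion": [[[0,0,3,0,0,0],[0,0,5,0,0,0],[0,0,5,0,0,0],[0,0,5,0,0,0],[0,0,5,0,0,0]]]}}

```text
time: 52.15
tool_pos: [560.8, 256.9, 44.2]
tcp_rot: [179.8, -0.0, 103.0]
ft_force: [-0.2, 1.2, -0.3]
finger_gap: 30.3
grip_force: 44.6
```

```bash
python3 go.py 560 255 12 103
```

```text
[560.8 256.9  44.2] [179.8  -0.  103. ] 30.3 44.6 [-0.2  1.2 -0.3] t 52.1
[-0.16 -0.13  3.22] [ 0.2 -0.  -0. ]
```

Request:
{"name": "play_rows", "arguments": {"motion": [[[0,0,1.5,0,0,0],[0,0,2.6,0,0,0],[0,0,2.9,0,0,0],[0,0,2.9,0,0,0],[0,0,2.9,0,0,0]]]}}

```text
time: 52.65
tool_pos: [559.1, 256.3, 12.5]
tcp_rot: [-180.0, 0.0, 103.0]
ft_force: [0.1, 0.6, -0.1]
finger_gap: 29.8
grip_force: 44.6
```

Request:
{"name": "play_rows", "arguments": {"motion": [[[0,0,0,0,0,0],[0,0,0,0,0,0],[0,0,0,0,0,0]]], "jaw": 0.7}}

```text
time: 52.95
tool_pos: [559.4, 256.4, 13.1]
tcp_rot: [180.0, -0.0, 103.0]
ft_force: [0.4, -0.4, 0.5]
finger_gap: 59.7
grip_force: 0.0
```

Request:
{"name": "play_rows", "arguments": {"motion": [[[0,0,-3,0,0,0],[0,0,-7,0,0,0],[0,0,-11,0,0,0],[0,0,-13,0,0,0]]]}}

```text
time: 53.35
tool_pos: [561.3, 257.1, 147.8]
tcp_rot: [179.7, -0.0, 103.0]
ft_force: [1.4, -0.3, 1.1]
finger_gap: 59.7
grip_force: 0.0
```

Request:
{"name": "play_rows", "arguments": {"motion": [[[-4,-3,0,0,0,0],[-8,-6,0,0,0,0],[-12,-9,0,0,0,0],[-16,-12,0,0,0,0],[-20,-15,0,0,0,0]]]}}

```text
time: 53.85
tool_pos: [457.3, 26.4, 143.2]
tcp_rot: [180.0, 0.0, 103.0]
ft_force: [0.3, -2.0, 1.2]
finger_gap: 59.8
grip_force: 0.0
```

Request:
{"name": "play_rows", "arguments": {"motion": [[[-4,-1,0,0,0,0],[-8,-2,0,0,0,0],[-12,-3,0,0,0,0],[-16,-4,0,0,0,0],[-20,-5,0,0,0,0]]]}}

```text
time: 54.35
tool_pos: [454.3, -180.1, 143.5]
tcp_rot: [180.0, 0.0, 103.0]
ft_force: [1.2, 0.4, 0.7]
finger_gap: 60.0
grip_force: 0.0
```

```bash
python3 st.py; python3 chk.py 435 605 140 390 10;echo tray; python3 chk.py 400 600 -400 -190 14 | head -2
python3 - <<'E'
from fit import *
t=snap("top");s=snap("side");cv2.imwrite("pics/fin_top.png",t["pixels"][:,:,::-1]);cv2.imwrite("pics/fin_side.png",s["pixels"][:,:,::-1])
a=np.load("top0.npy").astype(int);df=(np.abs(a-t["pixels"]).sum(2)>120).astype(np.uint8)
n,l,st,c=cv2.connectedComponentsWithStats(df)
print([(c[i].round().tolist(),int(st[i,4])) for i in range(1,n) if st[i,4]>8])
E
```

```text
[ 454.3 -180.1  143.5] [1.2 0.4 0.7] [0.01 0.03 0.03] [180.   0. 103.] 60.0 54.4
[564.  256.4] 39.7
[564.6 192.2] 37.2
[482.1 258. ] 36.4
[484.3 194.7] 34.6
[446.7 143.2] 19.5
[440.4 236.3] 9.9
tray
[ 431.4 -204.3] 39.2
[ 484.4 -223.6] 21.2
[([260.0, 282.0], 13523), ([306.0, 170.0], 291), ([200.0, 168.0], 49), ([222.0, 172.0], 40), ([193.0, 196.0], 46), ([216.0, 198.0], 37), ([294.0, 222.0], 21), ([405.0, 228.0], 9), ([11.0, 283.0], 456), ([279.0, 319.0], 1781), ([292.0, 349.0], 391), ([23.0, 377.0], 2394), ([238.0, 378.0], 3050), ([282.0, 393.0], 90)]
```

```bash
python3 -c "
from bench import job
print(job.hand_in())"
```

```text
the job is handed in; nothing more can be done
None
```

The job is handed in at about 54 s of the 210 s. The large lens is flat on its seat, the ring is screwed clockwise to its stop, and all four small lenses found in the catch tray are on the tote liner, well apart; the end check missed the tape and forceps (behind the arm).

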